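# Set up the lantern-wire bending jig

### The arm

A 6-joint arm with a two-finger parallel gripper is mounted at the origin on the work surface. World frame = base frame: x ahead of the robot, y to its left, z up, the work surface at z = 0. Lengths are in mm, angles in rad, forces in N, time in s.
With the tool pointing down it reaches from about 275 to 1000 mm from the base axis. Payload 8.4 kg.
Tool frame: the origin (TCP) lies on the centre line of the jaws, within the pads' length; the fingertips stand 22 mm ahead of it and the grasp point (between the pads) lies 3 mm ahead of it; z points along the fingers, x is the direction in which the jaws open and shut, and the axes are right-handed (so a half turn about z gives the same grasp; the last joint's range is limited). The gripper opens to 85 mm and grips with 20 to 120 N. Pads are 22 mm wide; open, the fingers measure 114 mm over their backs; the gripper's body (76 mm by 85 mm) begins 54 mm behind the grasp point. The pads swing forward as they close: fully open they stand 13 mm farther back than shut.
Start: joints at [1.148, 0.353, 1.633, -0, 1.155, -0.002], TCP at [255.306, 570.48, 230.181] pointing down, gripper open.
Joint ranges: [-2.63, 2.63], [-0.92, 2.1], [0.06, 2.66], [-1.3, 4.44], [0, 2.69], [-3.02, 3.02]. Speed limits (rad/s): [2.22, 2.22, 2.79, 3.14, 3.14, 3.14].

### API

Orientations are given as [roll, pitch, yaw] about the fixed x, y, z axes, in that order (R = Rz(yaw) Ry(pitch) Rx(roll)).
In Python, from rig import status, viewer, job gives the robot as it stands.
- The arm moves only by the tool send_rows, never from a script. Its argument "plan" is a list of rows, each a list of 3 entries, a list of its own where there are three numbers: the shift along the tool's x, y, z in m, then the turn, a rotation vector about the tool's x, y, z in rad, then the opening, from -1 (shut) to 1 (fully open). In form: [[[x, y, z], [rx, ry, rz], jaw], ...]. A call has exactly 5 rows; each row is the pose to reach, as a shift and turn from the pose measured when the call began, along the tool's axes at that moment; what a row does not reach only later rows make up. A row lasts 1/12 s, in which the tool goes at most 41.7 mm and 7.16 degrees, less where a joint would pass 70% of its speed; a pose out of reach is approached as far as the arm can. A call with a gripper value outside its range is refused whole. The fingers move at their own pace and stop on an object; "squeeze" is the grip in N (left out, the last holds). Time passes only in rows, so rows that repeat a pose let the fingers close, or fill a call up. It gives the time, the measured TCP pose, the force and the opening at its end, in the units of the state.
- status.sense(): the state, without advancing time (a new reading comes with each control period).
- viewer.grab_frame(name): name is "side" or "top"; returns the picture (384x512x3 uint8, red, green, blue); there is no depth.
- viewer.camera_params(name): a dict with "intrinsics" (3x3 intrinsics, pixels), "xyz" and "orientation" of the camera in the world. Camera axes: x right, y down, z forward; pixel columns grow to the right and rows downward; lengths in mm; the calibration is good to about 2 mm. A picture is of the moment at which its call begins. camera_params takes no time and is no camera call.
- job.sign_off(): hands the job in, once; it reports no verdict.
Trained networks look in the newest picture that a camera, given by its name, has taken for a name from the list of things; names that differ only in an ending like _2 or _b are one class to them, and where a whole thing is asked for, a point or a joint stands for the part that bears it (a point fixed in the world has none). Each returns a list of dicts, best first, with "p" (0 to 1); they miss things now and then, are a little off and sometimes report something else, mostly with a low value. They report only what shows in the picture. A call takes as long as a camera call. They do not tell look-alikes from the thing itself.
- viewer.cut_out(label, camera): "mask" (384x512 bool, what is visible of it) and "extent" ([left, top, width, height] in pixels, round what is visible of it).
The state is a dict: "clock": time; "qpos": joint angles; "qvel": joint speeds; "joint_efforts": joint torques, N m; "eef_pos": TCP position; "tcp_rot": TCP orientation; "contact_force": force on the tool from outside, world axes, zero at the start; "wrist_torque": the same for the moment, N m; "opening": opening from 0.0 (shut) to 1.0 (fully open).
Only numpy, scipy, OpenCV 4.12 (cv2) and the standard library are available. Lean on these libraries where they do the work, as an engineer would, in place of code of your own. Each camera call takes 0.05 s, during which the arm holds its last target.

### The job

Set up the wire-bending jig for the jar handles. First stand the slim flanged forming barrel on the jig's apron and slide it into the slotted plate, upright and flange under the plate, until it sits fully home at the end of the slot; then reach through the round opening of the guard and turn the recessed knob clockwise until its pointed end faces the small raised index tooth on the guard, which pushes the latch pin across behind the barrel. Let go of everything and leave the wide barrel, the jars and the candle where they are.

Things in the scene. Friction and masses are not known exactly. Their poses are not given: they have to be found in the camera images.
- jig: Wire-bending jig, fixed; dark steel slab 180 x 305 x 12 mm, spanning x -105..75, y -150..155 mm. Origin on the table; x to its back (away from the robot), y to its left, z up. On its right a pale metal slotted plate (x -36..60, y -145..-25 mm), on its left the sloping guard box with the knob. In front of the plate (x below -36 mm) the slab is a free apron.
- slot_home (a point): On the slab top (12 mm above the table), where the centre of the slim barrel's underside is when fully home; axes as the jig, at x 0, y -85 mm in it. The plate over it is 8 mm thick, underside 9 mm above this point. The slot is 28 mm wide, runs along x and ends flat 12 mm behind this point. The space for the flange under the plate is 56 mm wide.
- slot_mouth (a point): On the slab top in the middle of the slot's mouth at the plate's front edge, 36 mm in front of slot_home (-x); axes as the jig. The slot flares to 44 mm wide here.
- guard: Sloping closed guard box, 130 x 130 mm, fixed on the jig. Origin on the knob's axis at the recess floor; z out along that axis (30 degrees from vertical, leaning to the jig's -x), x up the slope. Aluminium cover at z 48..56 mm with one round opening 88 mm wide on the axis. Index tooth: bar 14 x 5 x 4 mm on the cover at x 47..61 mm, y 0 (straight up the slope).
- knob_grip (a point): On the knob's axis, 34 mm above the recess floor, 22 mm below the cover's top face. z is the axis outward, x points along the knob's bar to its pointed end; turns with the knob. Black knob: disc 48 mm wide, 8 mm high, with an upright bar 14 mm thick (along y), from x -18 to the point at +21 mm, top 42 mm above the recess floor.
- knob (a joint): Knob angle in rad, growing clockwise seen from outside. At 1.40 the pointed end faces the index tooth; it starts between 0 and 0.55, stops at 0 and 1.9, and stays where it is left (about 0.04 N m to turn).
- slim_former: Slim steel forming barrel, loose, standing upright on its flange: barrel 24 mm diameter, flange 42 mm diameter and 5 mm thick at the bottom, 90 mm tall in all, about 0.16 kg. Origin at the centre of its underside, z up the barrel.
- wide_former: Wide steel forming barrel, not used: 44 mm diameter, flange 62 mm diameter, 90 mm tall, 0.4 kg. Origin at the centre of its underside. Leave alone.
- jar: Open glass jar with a raffia band, 76 mm diameter, 78 mm tall. Origin at the centre of its underside. Leave alone.
- lantern: Glass jar with a raffia band and a thin wire handle arching over it, 76 mm diameter, 155 mm tall with the handle. Origin at the centre of its underside. Leave alone.
- candle: Cream pillar candle, 64 mm diameter, 75 mm tall. Origin at the centre of its underside. Leave alone.
- latch_exit (a point): Where the 8 mm latch pin comes out of its grey housing, 23 mm above the slab; axes as the jig. The housing stands on the plate left of the slot, top 46 mm above the table, x -31..-4, y -61..8 mm in the jig. The pin slides to -y across the slot as the knob turns (28.6 mm per rad) and is clear of the slot at the starting angles.
Not all that is in view belongs to the job. Leave any yellow look-alike of the slim_former alone.

How it is judged:
By the outcome, as a careful person would: the job done as asked, in the order asked, and still so for the second after the job is handed in, with the robot touching nothing.
It also fails if it takes over 61 s, if anything falls off the work surface, if the arm or the gripper's body presses on something with over 40 N, if the wrist force passes 120 N, or if a joint passes its speed limit or range.

## Working session

There is one attempt and no reset: what is moved stays moved. The work goes in short steps, Python scripts to look and compute and a tool call to move; the robot and the scene stay as the last step left them, time stands still between calls to the robot, and variables do not carry over. Pictures are saved under pics/ and viewed, and the job is handed in when it is done.

Besides the shell and the picture viewer there is one more tool, called after "Call:" as name(argument=value, ...) on one line, values as JSON. send_rows: Moves the arm, as the interface text tells. Its arguments: {"type":"object","properties":{"plan":{"type":"array"},"squeeze":{"type":"number"}},"required":["plan"]}

```bash
ls; mkdir -p pics; python3 - <<'E'
from rig import status, viewer, job
import cv2
print(status.sense())
for n in("side","top"):
    im=viewer.grab_frame(n); cv2.imwrite(f"pics/{n}0.png",im[:,:,::-1]); print(n,viewer.camera_params(n))
E
```

```text
pics
{'clock': 0.0, 'qpos': array([ 1.14757877e+00,  3.53646825e-01,  1.63415470e+00, -2.50309574e-05,
        1.15522445e+00, -2.41303966e-03]), 'qvel': array([0.00084041, 0.00208023, 0.00045162, 0.00064288, 0.00053071,
       0.00048833]), 'joint_efforts': array([ 7.13644458e-04, -6.05240750e+01, -3.42065191e+01,  1.03116227e-05,
        9.60477220e-03, -1.39178499e-05]), 'eef_pos': array([255.11927627, 570.01445052, 229.45372479]), 'tcp_rot': array([3.14157323e+00, 1.43337160e-03, 1.15000192e+00]), 'contact_force': array([0.3077859 , 0.19547457, 0.00458548]), 'wrist_torque': array([-0.02109372,  0.03068544,  0.0141546 ]), 'opening': 0.9956506175742106}
side {'intrinsics': array([[461.12784349,   0.        , 243.27636858],
       [  0.        , 461.12784349, 189.6724153 ],
       [  0.        ,   0.        ,   1.        ]]), 'xyz': array([ 219.94494427, -965.02873527, 1089.65900219]), 'orientation': array([-2.34295438, -0.01269404, -0.26661116])}
top {'intrinsics': array([[436.84186937,   0.        , 256.71791119],
       [  0.        , 436.84186937, 186.58900122],
       [  0.        ,   0.        ,   1.        ]]), 'xyz': array([ 295.79342553,   63.21131951, 1330.96703838]), 'orientation': array([-2.94757696e+00, -1.83579121e-03, -1.58838008e+00])}
```

View pics/side0.png

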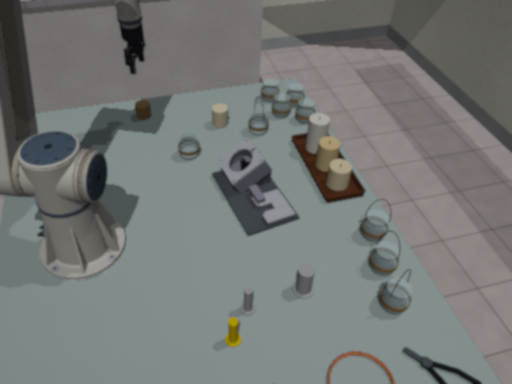

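View pics/top0.png

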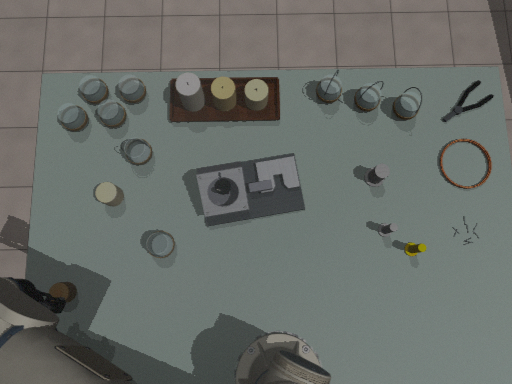

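Side view: slim former (grey) at (248,301); yellow look-alike at (234,332); wide former at (304,281); jig around (253,190). Top view: slim (388,229), yellow (414,248), wide (377,175), jig (250,190). Candidates for the slim former: the grey slim barrel, the yellow one and the wide one. The thin grey one fits the description.

```bash
cat > h.py <<'E'
import numpy as np, cv2
from scipy.spatial.transform import Rotation as Ro
from rig import status, viewer, job
def cam(n):
    p=viewer.camera_params(n); return np.array(p["intrinsics"]),np.array(p["xyz"]),Ro.from_euler('xyz',p["orientation"]).as_matrix()
def proj(n,P):
    K,c,R=cam(n); q=(np.atleast_2d(P)-c)@R; q=q@K.T; return q[:,:2]/q[:,2:]
def ray(n,uv,z):
    K,c,R=cam(n); d=R@np.linalg.inv(K)@np.array([uv[0],uv[1],1.]); return c+d*(z-c[2])/d[2]
def crop(n,im,x0,y0,w,h,s,fn,pts=None):
    c=cv2.resize(im[y0:y0+h,x0:x0+w,::-1],None,fx=s,fy=s,interpolation=cv2.INTER_CUBIC).copy()
    if pts is not None:
        for p in pts:
            a=((np.array(p)+.5-[x0,y0])*s).astype(int); cv2.circle(c,tuple(int(v) for v in a),2,(0,0,255),-1)
    cv2.imwrite(fn,c)
E
python3 - <<'E'
from h import *
for n in("side","top"):
    im=viewer.grab_frame(n); np.save(f"{n}.npy",im)
    for l in("slim_former","jig","guard","knob","wide_former"):
        for d in viewer.cut_out(l,n)[:3]:
            m=d["mask"]; ys,xs=np.nonzero(m); print(n,l,round(d["p"],2),d["extent"],xs.mean().round(1),ys.mean().round(1),m.sum())
            if l=="jig" and d["p"]>.5:np.save(f"jig_{n}.npy",m)
            if l=="slim_former":
                np.save(f"slim_{n}_{int(xs.mean())}.npy",m)
crop("side",np.load("side.npy"),200,130,130,110,6,"pics/s1.png")
crop("top",np.load("top.npy"),185,145,130,90,6,"pics/t1.png")
crop("side",np.load("side.npy"),215,255,110,100,6,"pics/s2.png")
crop("top",np.load("top.npy"),350,155,90,110,5,"pics/t2.png")
E
```

```text
side slim_former 0.62 [242.4, 285.3, 15.3, 27.1] 247.9 301.2 315
side slim_former 0.58 [228.4, 317.9, 15.3, 30.9] 233.2 333.0 328
side jig 0.81 [208.7, 137.9, 87.6, 97.1] 252.4 189.3 4500
side guard 0.86 [216.1, 134.0, 59.6, 58.0] 244.2 165.0 1663
side knob 0.58 [212.5, 135.3, 89.0, 98.8] 252.6 189.2 4535
side wide_former 0.89 [294.3, 264.7, 22.2, 33.1] 304.5 281.5 569
top slim_former 0.65 [379.1, 222.5, 18.7, 11.6] 385.8 229.1 180
top slim_former 0.56 [403.8, 241.3, 23.5, 16.6] 413.6 248.4 215
top jig 0.9 [193.0, 152.8, 112.1, 72.3] 249.5 188.9 5797
top guard 0.89 [197.3, 163.2, 54.1, 55.7] 221.9 188.3 2187
top guard 0.64 [365.8, 163.1, 23.0, 22.4] 376.1 174.9 424
top knob 0.62 [378.7, 221.4, 16.8, 14.6] 386.7 228.8 199
top knob 0.49 [216.0, 177.1, 15.5, 14.7] 222.8 186.2 171
top wide_former 0.84 [365.1, 163.6, 25.4, 23.2] 376.2 174.8 416
```

View pics/s1.png

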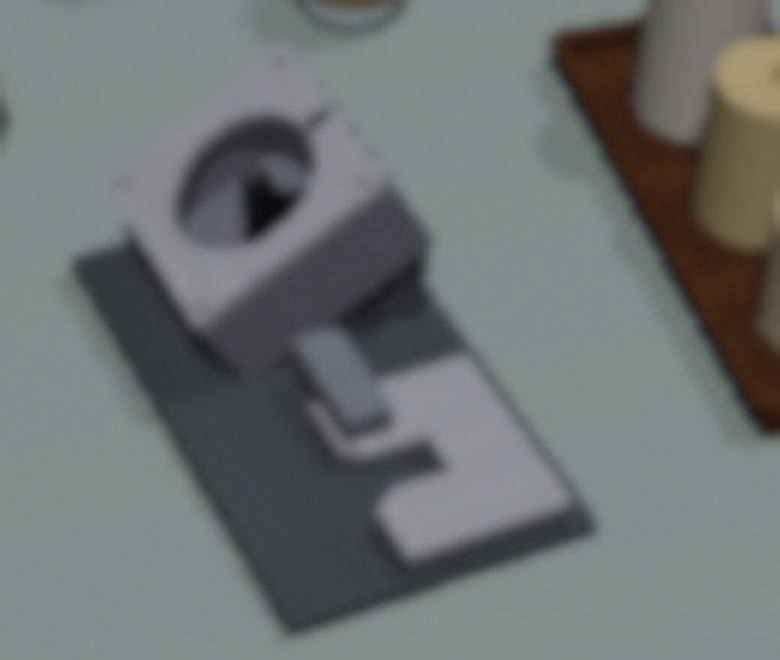

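View pics/t1.png

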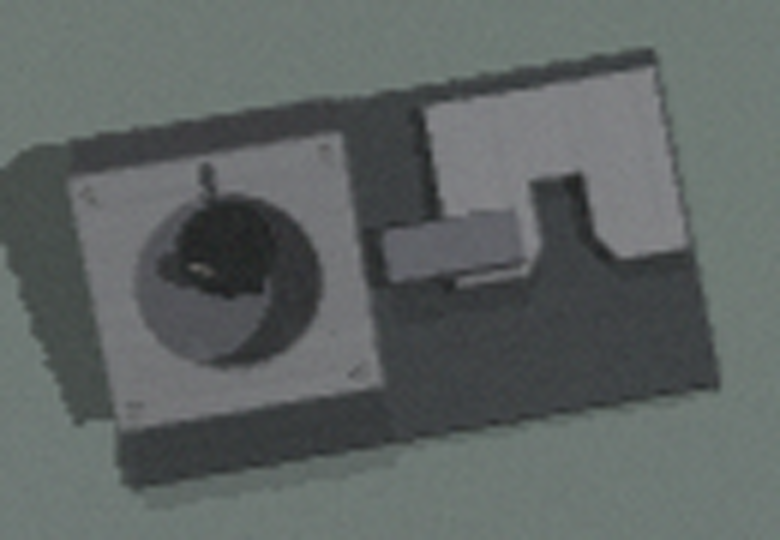

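View pics/s2.png

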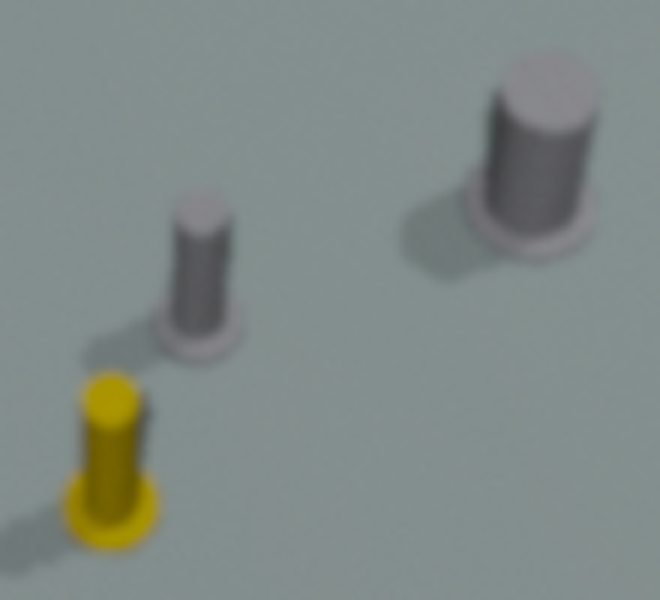

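View pics/t2.png

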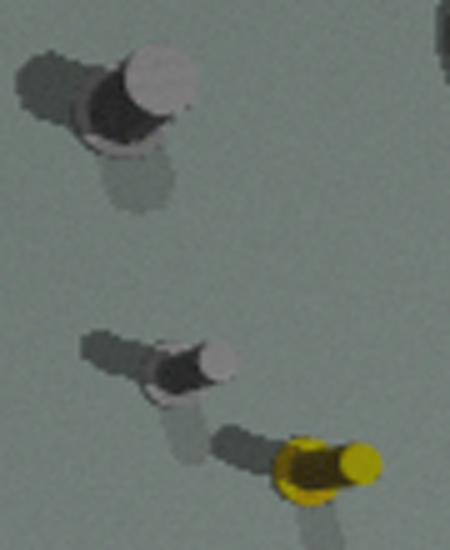

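```bash
cat > fit.py <<'E'
from h import *
from scipy.optimize import least_squares
top={'slab':[((-105,-150,12),(718,386)),((75,-150,12),(652,50)),((75,155,12),(72,146)),((-105,155,12),(125,485)),
 ((60,-25,29),(425,107)),((60,-145,29),(658,68)),((-36,-145,29),(688,248)),((12,-71,29),(530,181)),((12,-99,29),(583,173))],
 'g':[((65,65,56),(70,180)),((65,-65,56),(345,133)),((-65,-65,56),(384,385)),((-65,65,56),(122,430)),((0,0,56),(228,280)),((54,0,60),(207,178))]}
side={'slab':[((-105,155,12),(75,260)),((-105,-150,0),(292,634)),((75,-150,12),(595,522)),
 ((60,-25,29),(462,355)),((60,-145,29),(576,497)),((-36,-145,29),(408,562))],
 'g':[((65,65,56),(282,48)),((65,-65,56),(388,187)),((-65,-65,56),(205,330)),((-65,65,56),(115,180)),((0,0,56),(246,182)),((54,0,60),(320,118))]}
off={'top':(185,145),'side':(200,130)}
Rg=Ro.from_euler('y',-30,degrees=True).as_matrix()
def model(p,P,g):
    P=np.array(P,float)
    if g: P=P@Rg.T+p[3:6]
    Rj=Ro.from_euler('z',p[2]).as_matrix()
    return P@Rj.T+[p[0],p[1],0]
def data(n,D,g):
    L=D['g' if g else 'slab']; return [a for a,_ in L],(np.array([b for _,b in L])+.5)/6-.5+off[n]
def res(p,names=('top','side')):
    r=[]
    for n,D in(('top',top),('side',side)):
        if n not in names: continue
        for g in(0,1):
            P,u=data(n,D,g); r.append((proj(n,model(p,P,g))-u).ravel())
    return np.concatenate(r)
if __name__=="__main__":
    c=ray('top',(250,189),12); p0=np.r_[c[0],c[1],0.1,0,85,30]
    for nm in(('top','side'),('top',),('side',)):
        s=least_squares(lambda p:res(p,nm),p0,loss='soft_l1'); r=res(s.x,nm).reshape(-1,2)
        print(nm,s.x.round(3),np.sqrt((r**2).mean()).round(2)); 
        if len(nm)==2: print(r.round(2).tolist()); np.save('jig.npy',s.x)
    p=np.load('jig.npy')
    H=lambda P:model(p,[P],0)[0]
    print('home',H((0,-85,12)),'mouth',H((-36,-85,12)),'gorig',model(p,[(0,0,0)],1))
    # slim former: base and top
    def fs(q):
        return np.r_[(proj('side',[[q[0],q[1],90]])[0]-((np.array([202,215])+.5)/6-.5+[215,255])),(proj('top',[[q[0],q[1],90]])[0]-((np.array([218,361])+.5)/5-.5+[350,155]))]
    s=least_squares(fs,[200,-200]); print('slim',s.x,s.fun)
    for n,uv in(('side',(np.array([202,215])+.5)/6-.5+[215,255]),('top',(np.array([218,361])+.5)/5-.5+[350,155])): print(n,ray(n,uv,90))
    # flange/base centers
    print('base side',ray('side',(np.array([199,323])+.5)/6-.5+[215,255],5))
E
python3 fit.py
```

```text
('top', 'side') [5.65305e+02 7.50650e+01 1.55000e-01 1.87800e+00 8.41820e+01 4.64190e+01] 0.71
[[0.63, -0.56], [0.54, -0.77], [0.62, -0.5], [0.48, 0.09], [-0.22, -0.38], [-0.67, -0.35], [0.26, -0.24], [-0.19, -0.19], [-0.01, -0.39], [-0.08, -0.83], [-0.5, -0.67], [0.06, -0.58], [-0.15, -0.51], [0.32, 0.03], [0.53, -0.26], [-1.49, -0.8], [-1.43, 0.93], [-0.17, -0.32], [0.12, -0.22], [-1.45, 0.51], [-0.86, -1.2], [0.65, -0.33], [-0.19, -0.51], [-1.92, -0.03], [-1.9, 0.85], [-0.87, 0.42], [-0.69, 0.53]]
('top',) [5.64353e+02 7.56530e+01 1.52000e-01 1.12300e+00 8.36910e+01 4.62670e+01] 0.32
('side',) [5.67284e+02 7.35830e+01 1.61000e-01 1.69480e+01 1.13955e+02 1.98790e+01] 0.65
home [578.43082283  -8.9153256   12.        ] mouth [542.86265197 -14.47457209  12.        ] gorig [[554.16042845 158.52713641  46.41892788]]
slim [ 417.58114778 -332.21884808] [-0.55220046 -0.79097318  0.89061583 -0.47255499]
side [ 418.30096069 -334.84355666   90.        ]
top [ 416.28067091 -329.57837297   90.        ]
base side [ 418.65085608 -335.0218544     5.        ]
```

```bash
cat > mv.py <<'E'
from h import *
def go(pos,R):
    s=status.sense(); Rc=Ro.from_euler('xyz',s['tcp_rot']).as_matrix()
    d=Rc.T@(np.array(pos)-s['eef_pos']); w=Ro.from_matrix(Rc.T@R).as_rotvec()
    print('t',round(s['clock'],2),'pos',s['eef_pos'].round(1),'F',s['contact_force'].round(1),'open',round(s['opening'],3))
    print('shift m',(d/1000).round(4),'rot',w.round(3))
def down(yaw): return Ro.from_euler('xyz',[np.pi,0,yaw]).as_matrix()
E
python3 - <<'E'
from mv import *
go((417.5,-332,160),down(-0.67))
y=ray('top',((np.array([361,465])+.5)/5-.5+[350,155]),90); print('yellow',y)
E
```

```text
t 0.7 pos [255.3 570.5 230.2] F [ 0.  -0.3 -0.3] open 1.002
shift m [-0.7575  0.5167  0.0702] rot [-0.   -0.    1.82]
yellow [ 356.23824159 -405.68600614   90.        ]
```

Call:
send_rows(plan=[[[-0.757,0.517,0.0],[0,0,1.82],0.4],[[-0.757,0.517,0.0],[0,0,1.82],0.4],[[-0.757,0.517,0.0],[0,0,1.82],0.4],[[-0.757,0.517,0.0],[0,0,1.82],0.4],[[-0.757,0.517,0.0],[0,0,1.82],0.4]])

```text
clock: 1.12
eef_pos: [292.1, 363.7, 230.1]
tcp_rot: [3.142, -0.0, 0.52]
contact_force: [0.4, -0.9, 0.7]
opening: 0.702
```

Call:
send_rows(plan=[[[-0.237,0.666,0.0],[0,0,1.19],0.4],[[-0.237,0.666,0.0],[0,0,1.19],0.4],[[-0.237,0.666,0.0],[0,0,1.19],0.4],[[-0.237,0.666,0.0],[0,0,1.19],0.4],[[-0.237,0.666,0.0],[0,0,1.19],0.4]])

```text
clock: 1.53
eef_pos: [328.8, 158.7, 230.5]
tcp_rot: [-3.141, -0.001, -0.105]
contact_force: [1.9, -0.3, -0.0]
opening: 0.698
```

```bash
python3 - <<'E'
from mv import *
go((417.5,-332,200),down(-0.67))
E
```

```text
t 1.53 pos [328.8 158.7 230.5] F [ 1.9 -0.3 -0. ] open 0.698
shift m [0.1398 0.4786 0.0303] rot [-0.001 -0.001  0.565]
```

Call:
send_rows(plan=[[[0.14,0.479,0.03],[0,0,0.565],0.4],[[0.14,0.479,0.03],[0,0,0.565],0.4],[[0.14,0.479,0.03],[0,0,0.565],0.4],[[0.14,0.479,0.03],[0,0,0.565],0.4],[[0.14,0.479,0.03],[0,0,0.565],0.4]])

```text
clock: 1.95
eef_pos: [365.8, -46.4, 218.2]
tcp_rot: [-3.14, -0.002, -0.677]
contact_force: [1.7, 0.9, -0.2]
opening: 0.699
```

```bash
python3 - <<'E'
from mv import *
go((417.5,-332,160),down(-0.67))
E
```

```text
t 1.95 pos [365.8 -46.4 218.2] F [ 1.7  0.9 -0.2] open 0.699
shift m [0.2192 0.1902 0.0582] rot [-0.002 -0.002 -0.007]
```

Call:
send_rows(plan=[[[0.219,0.19,0.058],[0,0,-0.007],0.4],[[0.219,0.19,0.058],[0,0,-0.007],0.4],[[0.219,0.19,0.058],[0,0,-0.007],0.4],[[0.219,0.19,0.058],[0,0,-0.007],0.4],[[0.219,0.19,0.058],[0,0,-0.007],0.4]])

```text
clock: 2.37
eef_pos: [401.9, -247.9, 177.3]
tcp_rot: [-3.139, -0.003, -0.671]
contact_force: [0.8, -0.4, 0.4]
opening: 0.698
```

```bash
python3 - <<'E'
from mv import *
go((417.5,-332,160),down(-0.67))
im=viewer.grab_frame("side"); crop("side",im,190,220,130,130,6,"pics/s3.png",proj("side",[[417.5,-332,90],[417.5,-332,0]]))
E
```

```text
t 2.37 pos [ 401.9 -247.9  177.3] F [ 0.8 -0.4  0.4] open 0.698
shift m [0.0645 0.0562 0.0173] rot [-0.002 -0.003 -0.001]
```

View pics/s3.png

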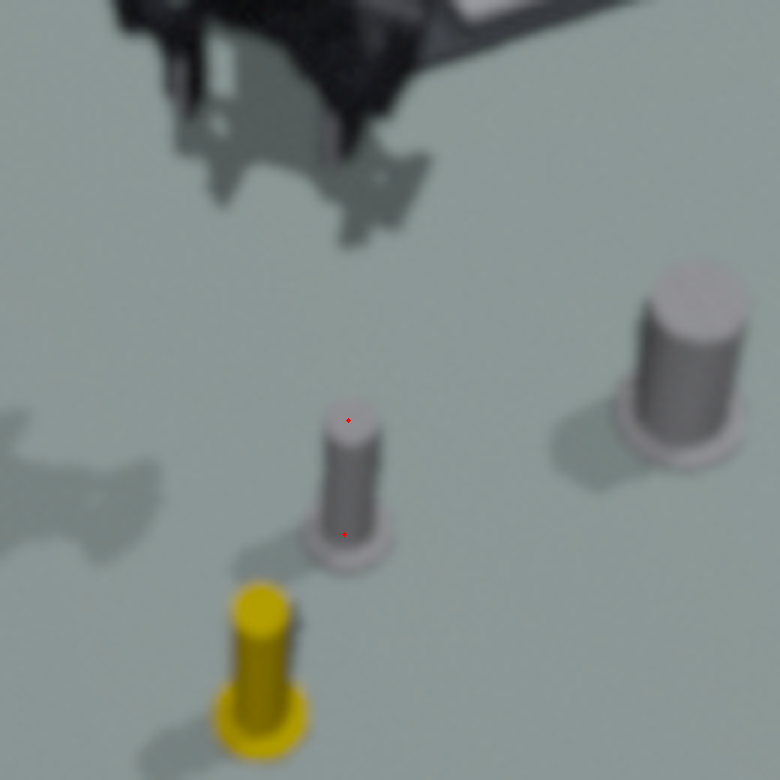

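The side view shows the gripper at crop (270,100) and the chosen grey slim barrel at crop (350,480), with the yellow one separate at (260,670). My projected axis lands on the grey one.

Call:
send_rows(plan=[[[0.0325,0.0285,0.017],[0,0,0],0.4],[[0.065,0.057,0.017],[0,0,0],0.4],[[0.065,0.057,0.017],[0,0,0],0.4],[[0.065,0.057,0.017],[0,0,0],0.4],[[0.065,0.057,0.017],[0,0,0],0.4]])

```text
clock: 2.83
eef_pos: [419.0, -338.9, 159.6]
tcp_rot: [-3.141, -0.005, -0.673]
contact_force: [-0.2, 0.9, 0.5]
opening: 0.699
```

```bash
python3 - <<'E'
from mv import *
go((417.8,-333,70),down(-0.67))
im=viewer.grab_frame("side"); crop("side",im,190,220,130,130,6,"pics/s4.png",proj("side",[[417.5,-332,90],[417.5,-332,0]]))
im=viewer.grab_frame("top"); crop("top",im,350,165,90,110,5,"pics/t4.png")
E
```

```text
t 2.83 pos [ 419.  -338.9  159.6] F [-0.2  0.9  0.5] open 0.699
shift m [-0.005  -0.0038  0.0896] rot [-0.    -0.005 -0.003]
```

View pics/s4.png

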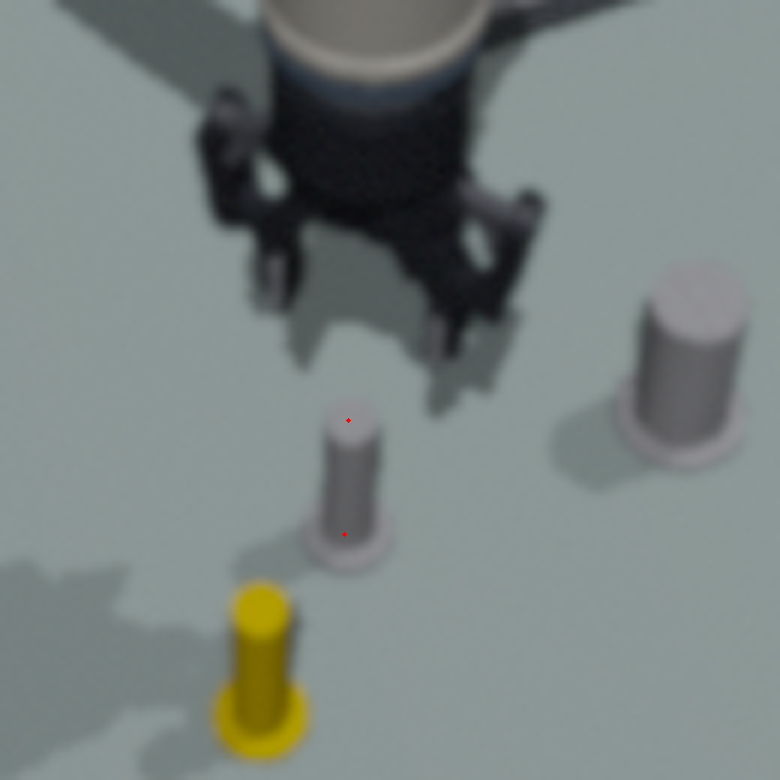

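View pics/t4.png

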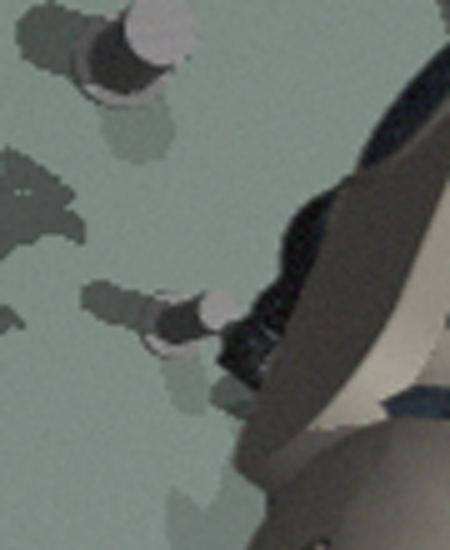

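The gripper is over the barrel, with the fingers either side (crop (275,300) and (440,345)). The arm overshot a few mm, so I'll correct and descend.

Call:
send_rows(plan=[[[-0.005,-0.004,0.02],[0,0,0],0.4],[[-0.005,-0.004,0.04],[0,0,0],0.4],[[-0.005,-0.004,0.065],[0,0,0],0.4],[[-0.005,-0.004,0.089],[0,0,0],0.4],[[-0.005,-0.004,0.089],[0,0,0],0.4]])

```text
clock: 3.35
eef_pos: [415.6, -328.3, 67.8]
tcp_rot: [-3.141, 0.001, -0.67]
contact_force: [-0.9, 0.4, -0.9]
opening: 0.703
```

```bash
python3 - <<'E'
from mv import *
go((417.8,-333,70),down(-0.67))
im=viewer.grab_frame("side"); crop("side",im,190,220,130,130,6,"pics/s5.png",proj("side",[[417.5,-332,90],[417.5,-332,0]]))
E
```

```text
t 3.35 pos [ 415.6 -328.3   67.8] F [-0.9  0.4 -0.9] open 0.703
shift m [ 0.0046  0.0023 -0.0022] rot [-0.001  0.001  0.   ]
```

View pics/s5.png

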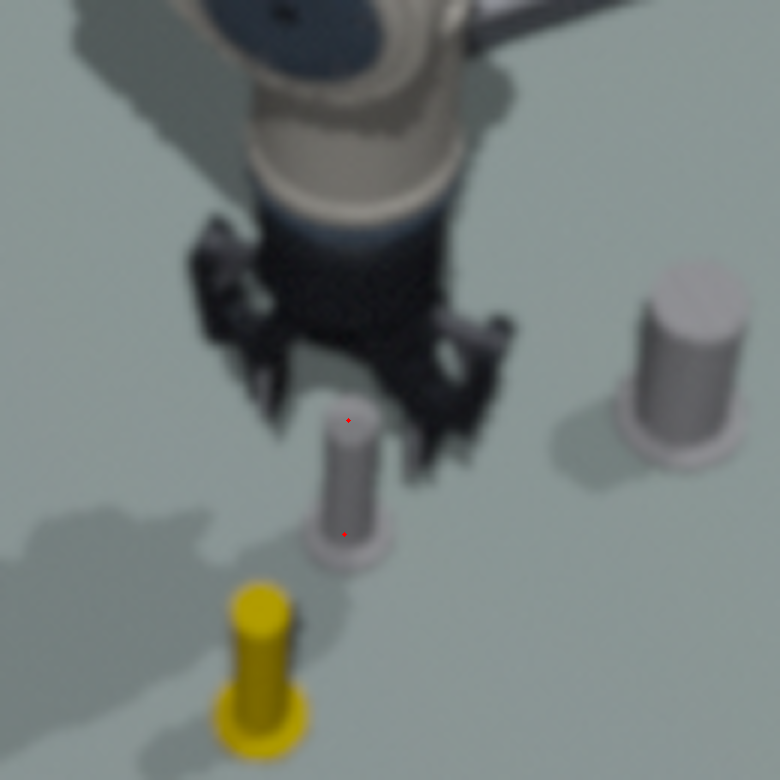

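```bash
python3 - <<'E'
from mv import *
s=status.sense(); p=s['eef_pos']; print(p,s['qvel'].round(3))
a=np.array([np.cos(-.67),np.sin(-.67),0]); b=np.array([np.sin(-.67),-np.cos(-.67),0])
pts=[]
for z in(22,15):
  for e in(-30,30):
    for w in(-11,11): pts.append(p+a*e+b*w+[0,0,-z])
im=viewer.grab_frame("side"); crop("side",im,215,265,60,60,12,"pics/s6.png",proj("side",pts+[p]))
E
```

```text
[ 416.43650413 -329.14418207   69.62388525] [-0.004 -0.04  -0.044 -0.002  0.03  -0.002]
```

View pics/s6.png

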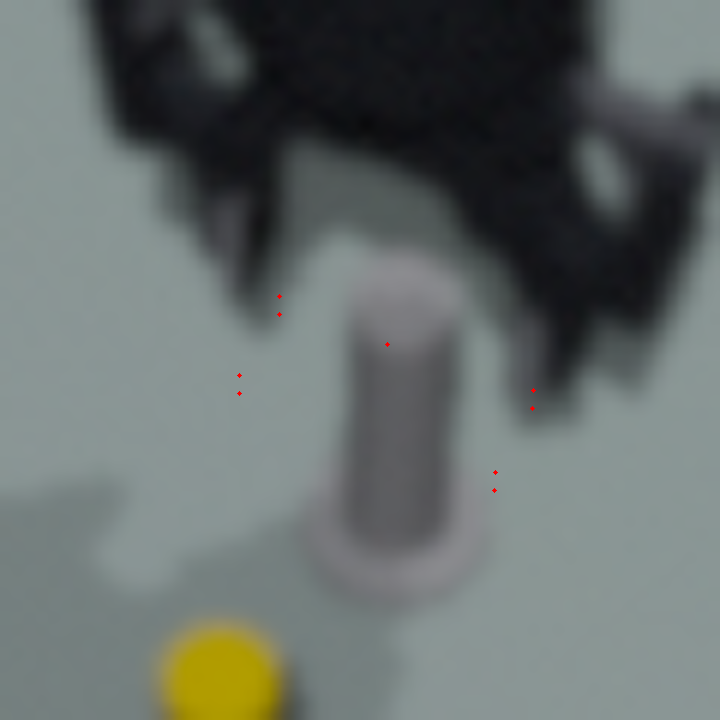

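Call:
send_rows(plan=[[[0.004,0.0025,0],[0,0,0],0.4],[[0.004,0.0025,0],[0,0,0],0.4],[[0.004,0.0025,0],[0,0,0],0.0],[[0.004,0.0025,0],[0,0,0],-0.2],[[0.004,0.0025,0],[0,0,0],-0.2]], squeeze=30)

```text
clock: 3.87
eef_pos: [419.3, -334.9, 71.7]
tcp_rot: [-3.141, -0.004, -0.67]
contact_force: [1.1, -0.1, 0.4]
opening: 0.4
```

```bash
python3 - <<'E'
from mv import *
go((418,-333.5,69),down(-0.67))
im=viewer.grab_frame("side"); crop("side",im,215,265,60,60,12,"pics/s7.png",proj("side",[[418,-333.5,90],[418,-333.5,0]]))
E
```

```text
t 3.87 pos [ 419.3 -334.9   71.7] F [ 1.1 -0.1  0.4] open 0.4
shift m [-0.0019 -0.0003  0.0027] rot [-0.    -0.004  0.   ]
```

View pics/s7.png

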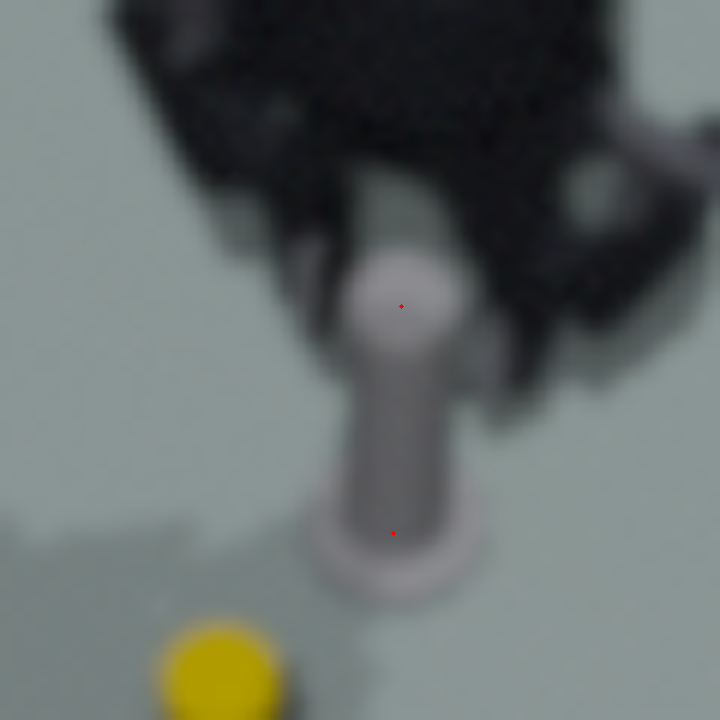

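The fingers now straddle the barrel top, pads at (310,290) and (490,360) with the barrel at (400,310). Closing.

Call:
send_rows(plan=[[[-0.001,0,0.002],[0,0,0],-0.5],[[-0.001,0,0.002],[0,0,0],-0.7],[[-0.001,0,0.002],[0,0,0],-1],[[-0.001,0,0.002],[0,0,0],-1],[[-0.001,0,0.002],[0,0,0],-1]], squeeze=30)

```text
clock: 4.33
eef_pos: [418.4, -334.2, 69.9]
tcp_rot: [-3.141, -0.004, -0.67]
contact_force: [-1.0, 1.7, 7.3]
opening: 0.26
```

```bash
python3 - <<'E'
from mv import *
go((418,-333.5,180),down(-0.67))
im=viewer.grab_frame("side"); crop("side",im,215,265,60,60,12,"pics/s8.png",proj("side",[[418,-333.5,90],[418,-333.5,0]]))
E
```

```text
t 4.33 pos [ 418.4 -334.2   69.9] F [-1.   1.7  7.3] open 0.26
shift m [-0.0003 -0.0004 -0.1101] rot [-0.    -0.004 -0.   ]
```

View pics/s8.png

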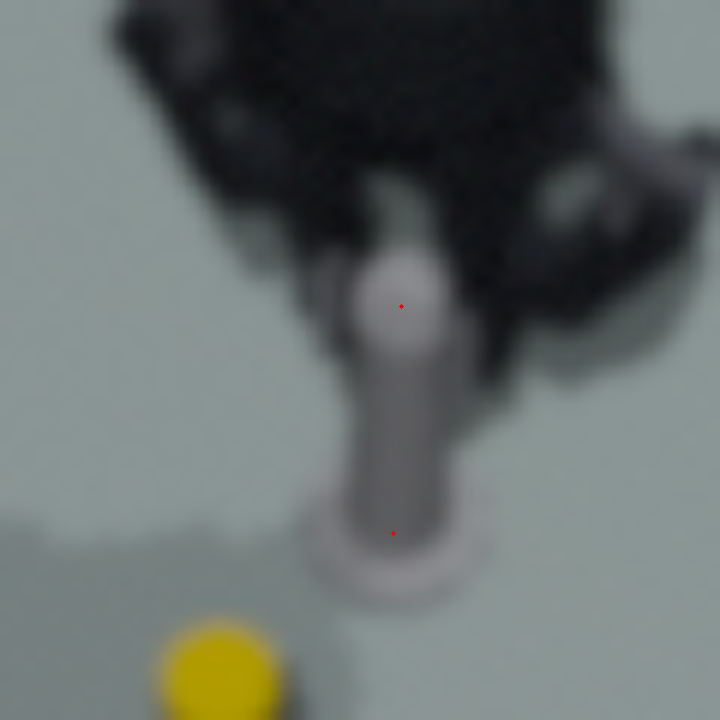

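Gripped, opening 0.26 (about 22 mm). Lifting.

Call:
send_rows(plan=[[[0,0,-0.02],[0,0,0],-1],[[0,0,-0.05],[0,0,0],-1],[[0,0,-0.09],[0,0,0],-1],[[0,0,-0.11],[0,0,0],-1],[[0,0,-0.11],[0,0,0],-1]], squeeze=50)

```text
clock: 4.8
eef_pos: [420.0, -335.7, 184.3]
tcp_rot: [-3.141, -0.011, -0.67]
contact_force: [0.8, -0.1, -1.4]
opening: 0.256
```

```bash
python3 - <<'E'
from mv import *
from fit import model
p=np.load('jig.npy'); t=model(p,[(-80,-85,12)],0)[0]; print(t)
go((t[0],t[1],150),down(.155))
E
```

```text
[499.39044313 -21.26920669  12.        ]
t 4.8 pos [ 420.  -335.7  184.3] F [ 0.8 -0.1 -1.4] open 0.256
shift m [-0.1334 -0.2957  0.0329] rot [ 0.004 -0.011 -0.825]
```

Call:
send_rows(plan=[[[-0.133,-0.296,0.01],[0.004,-0.011,-0.825],-1],[[-0.133,-0.296,0.01],[0.004,-0.011,-0.825],-1],[[-0.133,-0.296,0.01],[0.004,-0.011,-0.825],-1],[[-0.133,-0.296,0.01],[0.004,-0.011,-0.825],-1],[[-0.133,-0.296,0.01],[0.004,-0.011,-0.825],-1]])

```text
clock: 5.22
eef_pos: [469.7, -130.5, 174.0]
tcp_rot: [3.142, 0.001, -0.04]
contact_force: [1.7, 0.9, -1.8]
opening: 0.255
```

```bash
cat > j.py <<'E'
from mv import *
from fit import model
import sys
p=np.load('jig.npy'); x,y,z=map(float,sys.argv[1:4])
t=model(p,[(x,y,0)],0)[0]
go((t[0],t[1],z),down(p[2]))
s=status.sense(); Rj=Ro.from_euler('z',p[2]).as_matrix(); print('jig pos',(Rj.T@(s['eef_pos']-[p[0],p[1],0])).round(1),'Fjig',(Rj.T@s['contact_force']).round(1))
E
python3 j.py -80 -85 150
```

```text
t 5.22 pos [ 469.7 -130.5  174. ] F [ 1.7  0.9 -1.8] open 0.255
shift m [ 0.0253 -0.1103  0.024 ] rot [-0.     0.001 -0.195]
jig pos [-126.2 -188.4  174. ] Fjig [ 1.9  0.6 -1.8]
```

Call:
send_rows(plan=[[[0.025,-0.11,0.024],[0,0,-0.195],-1],[[0.025,-0.11,0.024],[0,0,-0.195],-1],[[0.025,-0.11,0.024],[0,0,-0.195],-1],[[0.025,-0.11,0.04],[0,0,-0.195],-1],[[0.025,-0.11,0.06],[0,0,-0.195],-1]])

```text
clock: 5.63
eef_pos: [499.2, -19.5, 112.9]
tcp_rot: [-3.141, 0.0, 0.159]
contact_force: [0.4, -0.3, -2.6]
opening: 0.248
```

```bash
python3 j.py -80 -85 86; python3 - <<'E'
from mv import *
from fit import model
p=np.load('jig.npy')
im=viewer.grab_frame("side"); crop("side",im,200,130,130,110,6,"pics/s9.png")
im=viewer.grab_frame("top"); crop("top",im,185,145,130,110,6,"pics/t9.png")
E
```

```text
t 5.63 pos [499.2 -19.5 112.9] F [ 0.4 -0.3 -2.6] open 0.248
shift m [-0.0001  0.0018  0.0269] rot [-0.     0.     0.004]
jig pos [-79.9 -83.2 112.9] Fjig [ 0.4 -0.3 -2.6]
```

View pics/s9.png

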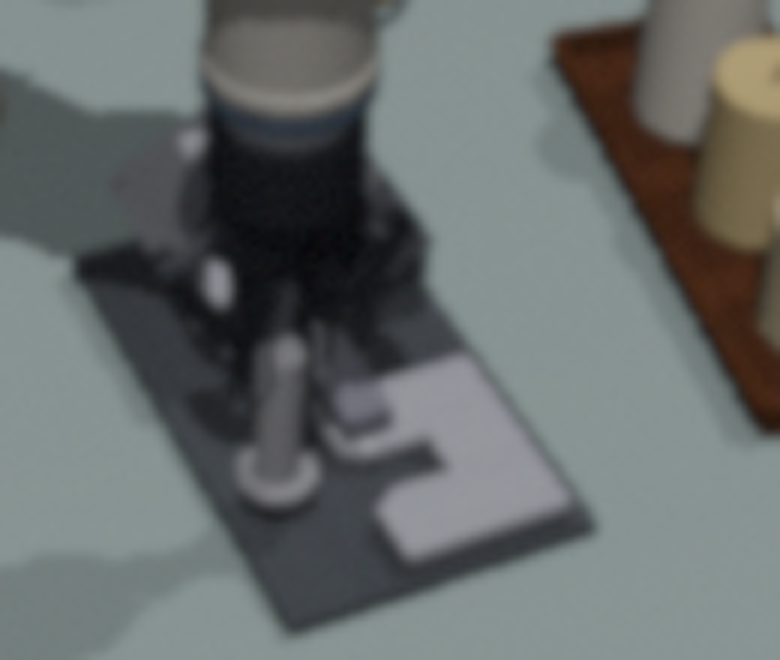

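View pics/t9.png

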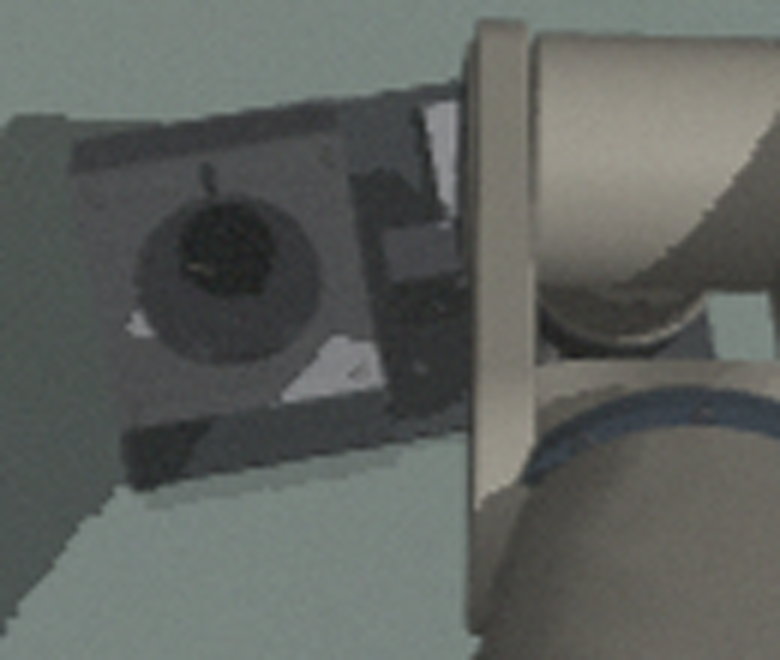

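The side view shows the held barrel over the apron: flange at (278,475), slot mouth near (390,480). The plate is clear. Lowering to contact.

Call:
send_rows(plan=[[[0,0.002,0.012],[0,0,0],-1],[[0,0.002,0.022],[0,0,0],-1],[[0,0.002,0.027],[0,0,0],-1],[[0,0.002,0.028],[0,0,0],-1],[[0,0.002,0.028],[0,0,0],-1]])

```text
clock: 6.15
eef_pos: [495.6, -23.1, 82.5]
tcp_rot: [-3.14, 0.009, 0.156]
contact_force: [-0.1, -0.4, -2.3]
opening: 0.252
```

```bash
python3 j.py -80 -85 82
```

```text
t 6.15 pos [495.6 -23.1  82.5] F [-0.1 -0.4 -2.3] open 0.252
shift m [ 0.0041 -0.0012  0.0005] rot [-0.002  0.009  0.001]
jig pos [-84.1 -86.2  82.5] Fjig [-0.1 -0.4 -2.3]
```

Call:
send_rows(plan=[[[0.004,0,0.001],[0,0.009,0],-1],[[0.004,0,0.001],[0,0.009,0],-1],[[0.004,0,0.002],[0,0.009,0],-1],[[0.004,0,0.002],[0,0.009,0],-1],[[0.004,0,0.002],[0,0.009,0],-1]])

```text
clock: 6.57
eef_pos: [497.7, -23.0, 82.2]
tcp_rot: [-3.14, 0.003, 0.156]
contact_force: [-14.0, -1.1, 29.8]
opening: 0.251
```

```bash
python3 j.py -80 -85 82
```

```text
t 6.57 pos [497.7 -23.   82.2] F [-14.   -1.1  29.8] open 0.251
shift m [ 0.0019 -0.0014  0.0002] rot [-0.002  0.003  0.   ]
jig pos [-81.9 -86.4  82.2] Fjig [-14.    1.1  29.8]
```

Call:
send_rows(plan=[[[0.004,0,-0.002],[0,0.003,0],-1],[[0.008,0,-0.002],[0,0.003,0],-1],[[0.01,0,-0.002],[0,0.003,0],-1],[[0.01,0,-0.002],[0,0.003,0],-1],[[0.01,0,-0.002],[0,0.003,0],-1]])

```text
clock: 6.98
eef_pos: [507.8, -21.4, 83.9]
tcp_rot: [-3.14, 0.0, 0.156]
contact_force: [0.3, -1.0, -1.8]
opening: 0.255
```

```bash
python3 j.py -70 -85 84; python3 - <<'E'
from mv import *
from fit import model
p=np.load('jig.npy'); s=status.sense(); e=s['eef_pos']
im=viewer.grab_frame("side"); crop("side",im,230,180,80,70,10,"pics/s10.png",proj("side",list(model(p,[(-36,-63,29),(-36,-107,29),(12,-71,29),(12,-99,29),(-15,-71,29),(-15,-99,29)],0))+[[e[0],e[1],e[2]-70],[e[0],e[1],e[2]+20]]))
E
```

```text
t 6.98 pos [507.8 -21.4  83.9] F [ 0.3 -1.  -1.8] open 0.255
shift m [ 0.0017 -0.0014 -0.0001] rot [-0.002  0.     0.   ]
jig pos [-71.7 -86.4  83.9] Fjig [ 0.1 -1.  -1.8]
```

View pics/s10.png

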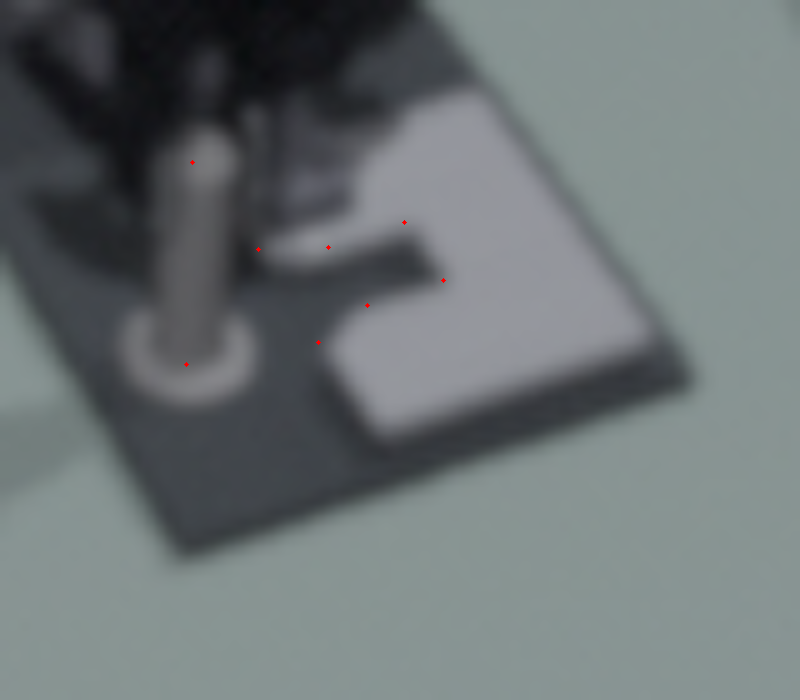

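The barrel stands just above the apron, flange at (188,355), but leans about 2° (top at (207,160)). I'll set it down, let go to let it stand straight, then regrip.

Call:
send_rows(plan=[[[0.0,-0.001,0.0012],[0,0,0],-1],[[0.0,-0.001,0.0012],[0,0,0],-1],[[0,-0.001,0.0012],[0,0,0],-0.1],[[0,-0.001,0.0012],[0,0,0],-0.1],[[0,-0.001,0.0012],[0,0,0],-0.1]])

```text
clock: 7.45
eef_pos: [507.5, -20.4, 82.7]
tcp_rot: [-3.14, 0.0, 0.156]
contact_force: [0.3, 0.1, -0.3]
opening: 0.452
```

```bash
python3 j.py -70 -85 83; python3 - <<'E'
from mv import *
from fit import model
p=np.load('jig.npy'); s=status.sense(); e=s['eef_pos']
im=viewer.grab_frame("side"); crop("side",im,230,180,80,70,10,"pics/s11.png",proj("side",[[e[0],e[1],12],[e[0],e[1],102]]))
E
```

```text
t 7.45 pos [507.5 -20.4  82.7] F [ 0.3  0.1 -0.3] open 0.452
shift m [ 0.0019 -0.0004 -0.0003] rot [-0.002  0.     0.   ]
jig pos [-71.9 -85.4  82.7] Fjig [ 0.3  0.1 -0.3]
```

View pics/s11.png

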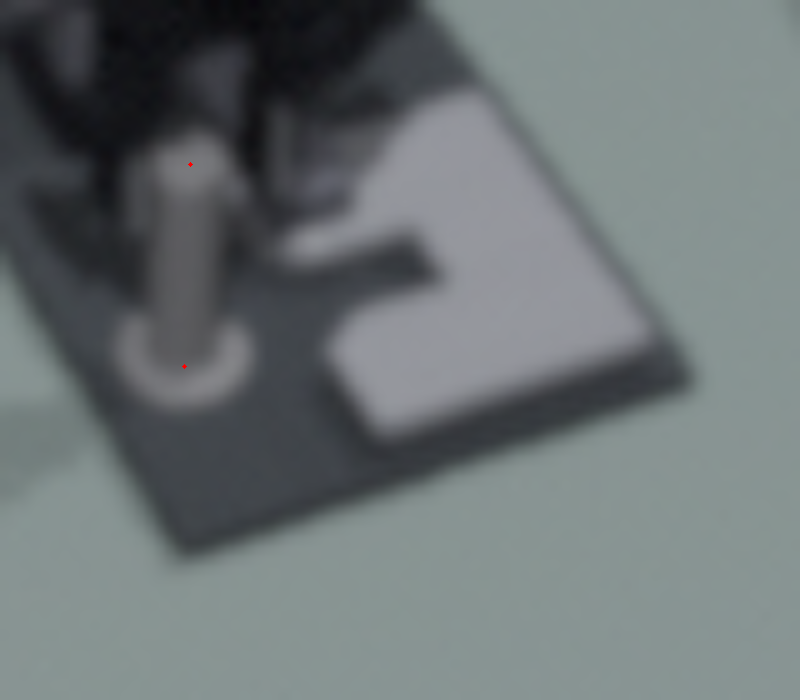

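The barrel now stands upright on the apron (top (190,165), flange (184,357)) and matches the projected TCP axis. Regripping and sliding in.

Call:
send_rows(plan=[[[0.0,0,0],[0,0,0],-0.4],[[0.0,0,0],[0,0,0],-1],[[0,0,0],[0,0,0],-1],[[0,0,0],[0,0,0],-1],[[0,0,-0.0005],[0,0,0],-1]], squeeze=25)

```text
clock: 7.92
eef_pos: [507.4, -20.4, 83.2]
tcp_rot: [-3.139, 0.0, 0.156]
contact_force: [-0.5, -0.2, -1.4]
opening: 0.264
```

```bash
python3 j.py -45 -85 83
```

```text
t 7.92 pos [507.4 -20.4  83.2] F [-0.5 -0.2 -1.4] open 0.264
shift m [ 0.027  -0.0004  0.0001] rot [-0.002  0.     0.   ]
jig pos [-72.  -85.4  83.2] Fjig [-0.6 -0.1 -1.4]
```

Call:
send_rows(plan=[[[0.008,0,0],[0,0,0],-1],[[0.016,0,0],[0,0,0],-1],[[0.024,0,0],[0,0,0],-1],[[0.032,0,0],[0,0,0],-1],[[0.035,0,0],[0,0,0],-1]])

```text
clock: 8.33
eef_pos: [543.9, -14.8, 83.1]
tcp_rot: [-3.14, -0.001, 0.156]
contact_force: [0.4, 0.3, -1.6]
opening: 0.258
```

```bash
python3 j.py -20 -85 83; python3 - <<'E'
from mv import *
from fit import model
p=np.load('jig.npy'); s=status.sense(); e=s['eef_pos']
im=viewer.grab_frame("side"); crop("side",im,230,180,80,70,10,"pics/s12.png",proj("side",[[e[0],e[1],12],[e[0],e[1],102]]))
E
```

```text
t 8.33 pos [543.9 -14.8  83.1] F [ 0.4  0.3 -1.6] open 0.258
shift m [ 0.0151 -0.0004  0.0001] rot [-0.002 -0.001  0.001]
jig pos [-35.1 -85.4  83.1] Fjig [ 0.4  0.2 -1.6]
```

View pics/s12.png

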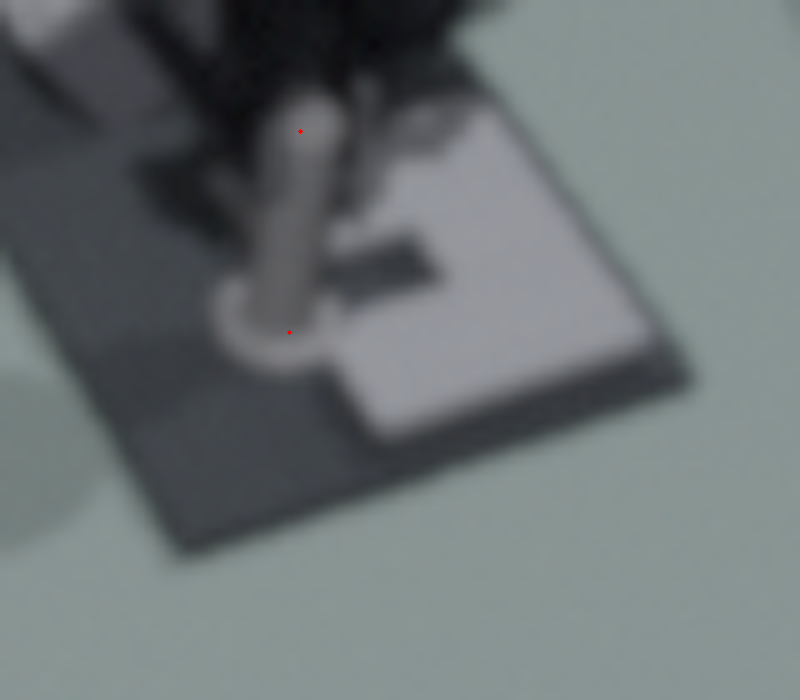

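The barrel entered the mouth (flange (280,325)) with almost no force, but leans about 2° in the grip. I'll tilt the tool to compensate and keep sliding.

Call:
send_rows(plan=[[[0.0,0,0],[0,0.035,0],-1],[[0.003,0,0],[0,0.035,0],-1],[[0.007,0,0],[0,0.035,0],-1],[[0.01,0,0],[0,0.035,0],-1],[[0.012,0,0],[0,0.035,0],-1]])

```text
clock: 8.8
eef_pos: [556.4, -12.9, 83.2]
tcp_rot: [-3.14, -0.036, 0.156]
contact_force: [0.3, 1.3, -2.1]
opening: 0.261
```

```bash
python3 j.py -10 -85 83; python3 - <<'E'
from mv import *
from fit import model
p=np.load('jig.npy'); s=status.sense(); e=s['eef_pos']
im=viewer.grab_frame("side"); crop("side",im,230,180,80,70,10,"pics/s13.png",proj("side",[[e[0],e[1],12],[e[0],e[1],102]]))
E
```

```text
t 8.8 pos [556.4 -12.9  83.2] F [ 0.3  1.3 -2.1] open 0.261
shift m [ 0.0124 -0.0005  0.0006] rot [-0.002 -0.036  0.001]
jig pos [-22.4 -85.5  83.2] Fjig [ 0.5  1.2 -2.1]
```

View pics/s13.png

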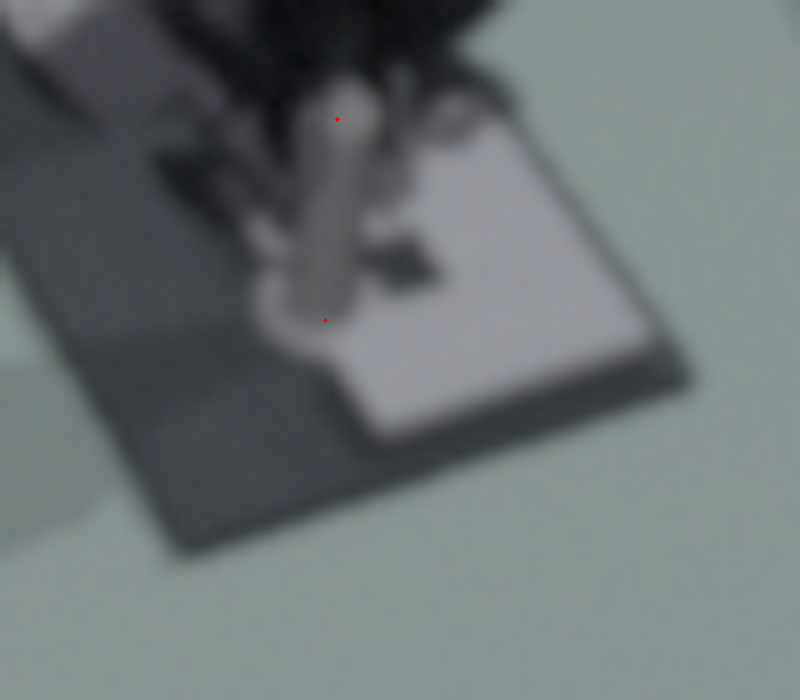

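The flange's right part is now hidden under the plate edge near (335,345), so it's going beneath. Forces remain small; continuing.

Call:
send_rows(plan=[[[0.004,0,0],[0,0.0,0],-1],[[0.008,0,0],[0,0.0,0],-1],[[0.012,0,0],[0,0,0],-1],[[0.016,0,0],[0,0,0],-1],[[0.017,0,0],[0,0,0],-1]])

```text
clock: 9.27
eef_pos: [574.4, -10.1, 83.9]
tcp_rot: [-3.14, -0.037, 0.156]
contact_force: [0.5, 0.1, -1.9]
opening: 0.26
```

```bash
python3 j.py 0 -85 83
```

```text
t 9.27 pos [574.4 -10.1  83.9] F [ 0.5  0.1 -1.9] open 0.26
shift m [ 0.0041 -0.0005  0.0011] rot [-0.002 -0.037  0.001]
jig pos [ -4.2 -85.5  83.9] Fjig [ 0.5  0.  -1.9]
```

Call:
send_rows(plan=[[[0.0015,0,0.0005],[0,0.0,0],-1],[[0.003,0,0.0005],[0,0.0,0],-1],[[0.0045,0,0.0005],[0,0,0],-1],[[0.006,0,0.0005],[0,0,0],-1],[[0.006,0,0.0005],[0,0,0],-1]])

```text
clock: 9.68
eef_pos: [580.7, -9.1, 83.7]
tcp_rot: [-3.14, -0.038, 0.156]
contact_force: [0.3, -0.9, -2.9]
opening: 0.259
```

```bash
python3 j.py 0 -85 83; python3 - <<'E'
from mv import *
p=np.load('jig.npy'); s=status.sense(); e=s['eef_pos']
im=viewer.grab_frame("side"); crop("side",im,230,180,80,70,10,"pics/s14.png",proj("side",[[e[0],e[1],12],[e[0],e[1],102]]))
E
```

```text
t 9.68 pos [580.7  -9.1  83.7] F [ 0.3 -0.9 -2.9] open 0.259
shift m [-0.0022 -0.0005  0.0006] rot [-0.002 -0.038  0.001]
jig pos [  2.2 -85.5  83.7] Fjig [ 0.1 -1.  -2.9]
```

View pics/s14.png

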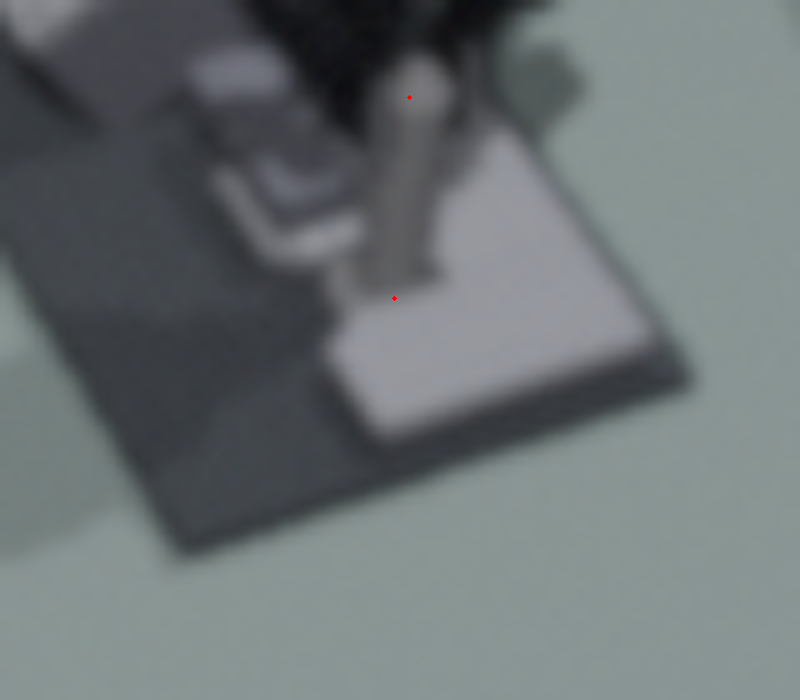

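The barrel is in the slot with a small dark gap left at its end ((430,272)), no contact force yet. Continuing until contact.

Call:
send_rows(plan=[[[0.001,0,0.0],[0,0.015,0],-1],[[0.002,0,0.0],[0,0.03,0],-1],[[0.002,0,0.0],[0,0.03,0],-1],[[0.003,0,0.0],[0,0.03,0],-1],[[0.003,0,0.0],[0,0.03,0],-1]])

```text
clock: 10.15
eef_pos: [581.6, -8.8, 83.4]
tcp_rot: [-3.139, -0.064, 0.156]
contact_force: [-6.4, -1.0, 2.6]
opening: 0.258
```

```bash
python3 j.py 0 -85 83
```

```text
t 10.15 pos [581.6  -8.8  83.4] F [-6.4 -1.   2.6] open 0.258
shift m [-0.0032 -0.0004  0.0002] rot [-0.002 -0.064  0.001]
jig pos [  3.2 -85.4  83.4] Fjig [-6.5 -0.   2.6]
```

Call:
send_rows(plan=[[[0.001,0,0.001],[0,0.0,0],-1],[[0.001,0,0.001],[0,0,0],-0.3],[[0.001,0,0.001],[0,0,0],-0.1],[[0.001,0,0.0],[0,-0.03,0],-0.1],[[0.001,0,0.0],[0,-0.06,0],-0.1]])

```text
clock: 10.57
eef_pos: [583.4, -8.7, 84.1]
tcp_rot: [-3.14, -0.005, 0.156]
contact_force: [1.0, 0.2, 0.8]
opening: 0.447
```

```bash
python3 j.py 0 -85 83; python3 - <<'E'
from mv import *
from fit import model
p=np.load('jig.npy'); s=status.sense(); e=s['eef_pos']
im=viewer.grab_frame("side"); crop("side",im,230,180,80,70,10,"pics/s15.png",proj("side",model(p,[(0,-85,12),(0,-85,102)],0)))
E
```

```text
t 10.57 pos [583.4  -8.7  84.1] F [1.  0.2 0.8] open 0.447
shift m [-0.0049 -0.0005  0.0011] rot [-0.002 -0.005  0.001]
jig pos [  4.9 -85.5  84.1] Fjig [1.  0.  0.8]
```

View pics/s15.png

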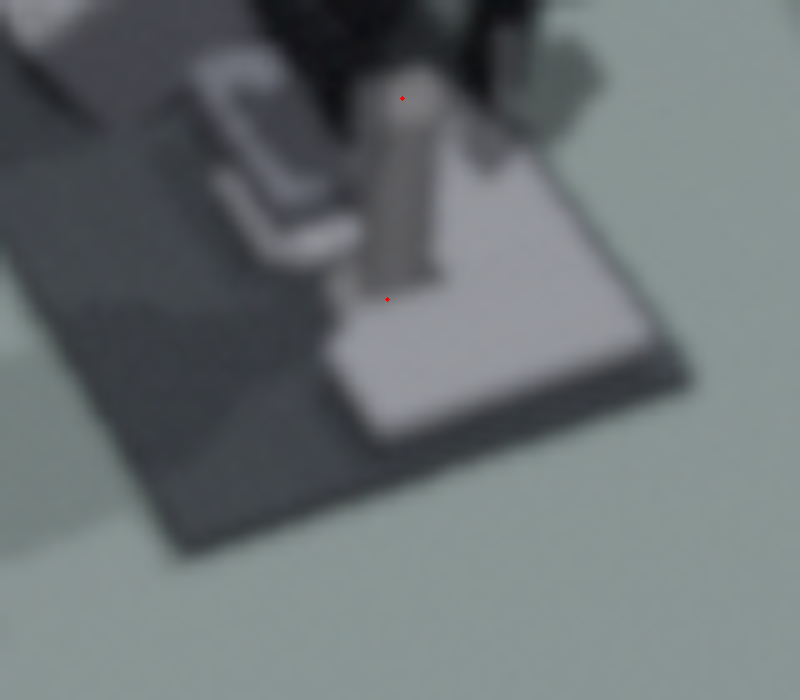

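The barrel stands released in the slot: top (410,92), foot near the predicted home point (388,299). To make sure it's home, I'll lower the open jaws and nudge it with the rear finger.

Call:
send_rows(plan=[[[0.0,0,0.009],[0,0,0],-0.1],[[0.0,0,0.017],[0,0,0],-0.1],[[0.002,0,0.017],[0,0,0],-0.1],[[0.004,0,0.017],[0,0,0],-0.1],[[0.005,0,0.017],[0,0,0],-0.1]])

```text
clock: 11.03
eef_pos: [588.6, -7.7, 66.8]
tcp_rot: [-3.14, -0.002, 0.156]
contact_force: [-4.3, -0.2, 0.7]
opening: 0.451
```

```bash
python3 j.py 0 -85 83; python3 - <<'E'
from mv import *
from fit import model
p=np.load('jig.npy'); s=status.sense(); e=s['eef_pos']
im=viewer.grab_frame("side"); crop("side",im,230,180,80,70,10,"pics/s16.png",proj("side",model(p,[(0,-85,12),(0,-85,102)],0)))
E
```

```text
t 11.03 pos [588.6  -7.7  66.8] F [-4.3 -0.2  0.7] open 0.451
shift m [-0.0102 -0.0005 -0.0162] rot [-0.002 -0.002  0.001]
jig pos [ 10.3 -85.4  66.8] Fjig [-4.3  0.4  0.7]
```

View pics/s16.png

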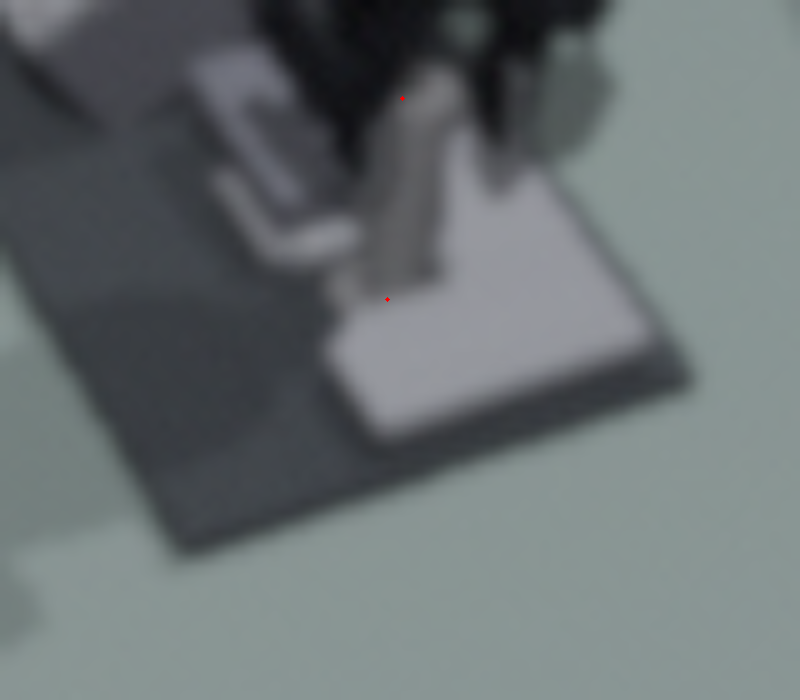

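The nudge tilts the barrel's top forward (435,85) against its stop. I'll back off and see it settle.

Call:
send_rows(plan=[[[-0.003,0,0.0],[0,0,0],-0.1],[[-0.006,0,0.0],[0,0,0],-0.1],[[-0.006,0,0.0],[0,0,0],-0.1],[[-0.006,0,0.0],[0,0,0],0.1],[[-0.006,0,0.0],[0,0,0],0.1]])

```text
clock: 11.5
eef_pos: [583.2, -8.7, 67.3]
tcp_rot: [-3.14, -0.004, 0.156]
contact_force: [-0.3, -0.3, 0.5]
opening: 0.554
```

```bash
python3 j.py 0 -85 83; python3 - <<'E'
from mv import *
from fit import model
p=np.load('jig.npy'); s=status.sense(); e=s['eef_pos']
im=viewer.grab_frame("side"); crop("side",im,230,180,80,70,10,"pics/s17.png",proj("side",model(p,[(0,-85,12),(0,-85,102)],0)))
E
```

```text
t 11.5 pos [583.2  -8.7  67.3] F [-0.3 -0.3  0.5] open 0.554
shift m [-0.0047 -0.0006 -0.0158] rot [-0.002 -0.004  0.001]
jig pos [  4.8 -85.5  67.3] Fjig [-0.3 -0.2  0.5]
```

View pics/s17.png

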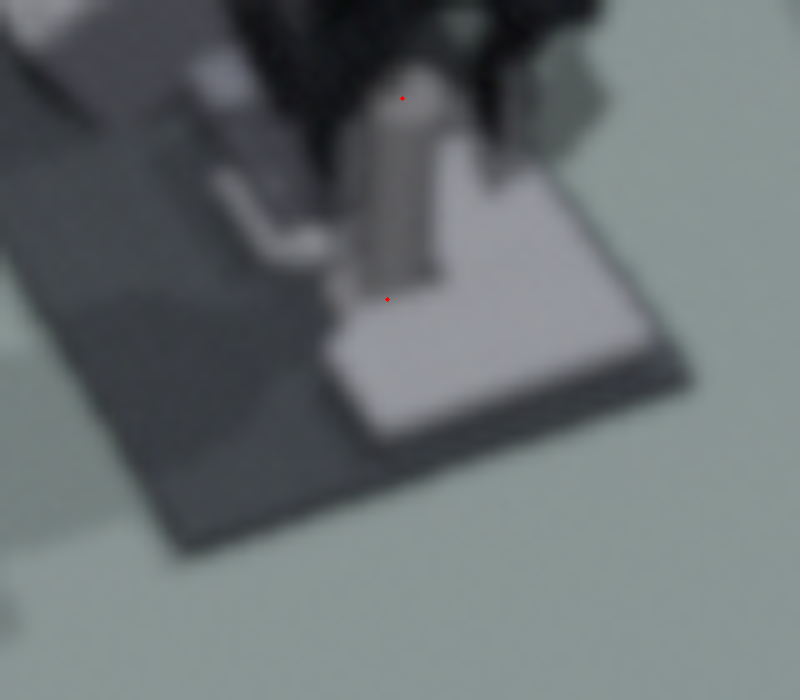

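The barrel is upright again, top (408,95), at the slot end. Backing straight up and away, then estimating the knob angle.

Call:
send_rows(plan=[[[-0.001,0,-0.02],[0,0,0],0.2],[[-0.001,0,-0.05],[0,0,0],0.2],[[-0.001,0,-0.08],[0,0,0],0.2],[[-0.001,0,-0.12],[0,0,0],0.2],[[-0.001,0,-0.16],[0,0,0],0.2]])

```text
clock: 11.97
eef_pos: [581.2, -9.2, 228.4]
tcp_rot: [-3.14, -0.002, 0.156]
contact_force: [1.2, -0.6, 0.4]
opening: 0.602
```

```bash
cat > kn.py <<'E'
from mv import *
from fit import model
p=np.load('jig.npy')
def knobpts(th,zs=(42,)):
    a=1.4-th; c,s=np.cos(a),np.sin(a); out=[]
    for z in zs:
        for x,y in((-18,-7),(-18,7),(12,7),(21,0),(12,-7)):
            out.append((c*x-s*y,s*x+c*y,z))
    return model(p,out,1)
def draw(n,im,x0,y0,w,h,s,ths,fn):
    rows=[]
    for th in ths:
        c=cv2.resize(im[y0:y0+h,x0:x0+w,::-1],None,fx=s,fy=s,interpolation=cv2.INTER_CUBIC).copy()
        c=cv2.convertScaleAbs(c,alpha=2.2,beta=0)
        def P(Q): return ((proj(n,Q)+.5-[x0,y0])*s).astype(np.int32).reshape(-1,1,2)
        if th is not None:
            cv2.polylines(c,[P(knobpts(th))],True,(0,0,255),1)
            t=np.linspace(0,2*np.pi,40); 
            for r,z,col in((44,56,(0,255,0)),(24,8,(255,0,0))): cv2.polylines(c,[P(model(p,np.c_[r*np.cos(t),r*np.sin(t),0*t+z],1))],True,col,1)
        rows.append(c)
    cv2.imwrite(fn,np.hstack(rows))
E
python3 - <<'E'
from kn import *
draw('top',np.load('top.npy'),203,170,40,40,6,(None,0.0,0.4),'pics/k1.png')
draw('side',np.load('side.npy'),222,142,40,40,6,(None,0.0,0.4),'pics/k2.png')
E
```

```text
(no output)
```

View pics/k1.png

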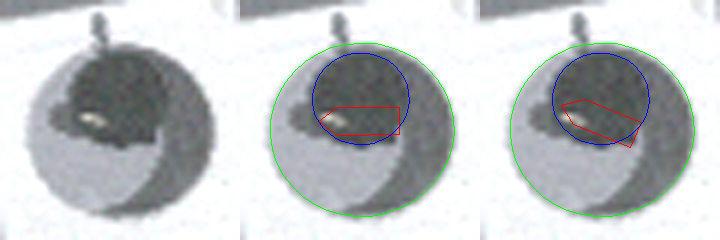

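View pics/k2.png

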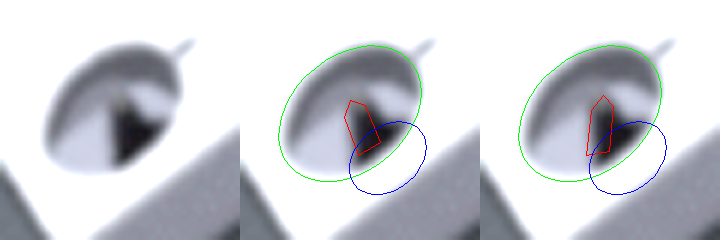

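```bash
python3 - <<'E'
from kn import *
im=np.clip(np.load('top.npy').astype(float)*3,0,255).astype(np.uint8)
draw('top',im,208,172,30,26,8,(None,0.2,0.35),'pics/k3.png')
draw('top',im,208,172,30,26,8,(None,0.5,0.1),'pics/k5.png')
im=np.clip(np.load('side.npy').astype(float)*1.5,0,255).astype(np.uint8)
draw('side',im,230,150,28,28,8,(None,0.2,0.5),'pics/k4.png')
a=cv2.imread('pics/k3.png');b=cv2.imread('pics/k5.png');c=cv2.imread('pics/k4.png');
w=max(a.shape[1],c.shape[1]); pad=lambda i:cv2.copyMakeBorder(i,0,0,0,w-i.shape[1],0)
v=np.vstack([pad(a),pad(b)]) ; cv2.imwrite('pics/k6.png',v)
E
```

```text
(no output)
```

View pics/k6.png

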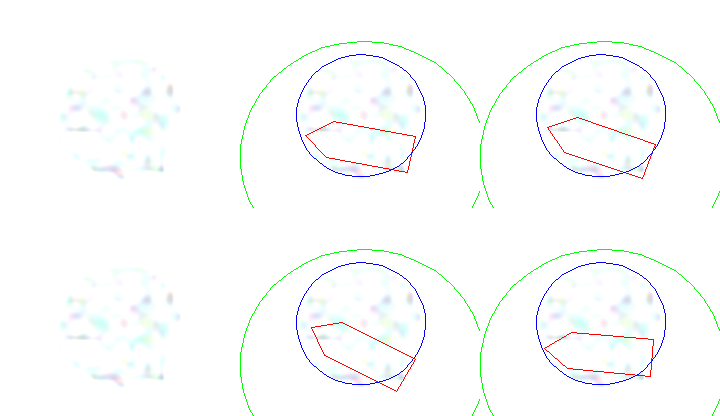

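View pics/k4.png

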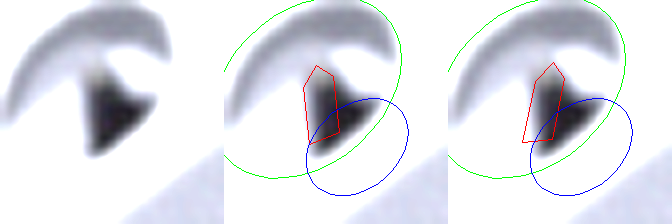

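From the bar's slope in the top picture (pale tip mark at crop (90,118)) and its near-vertical left edge in the side picture, θ0 is about 0.27.

```bash
cat > g.py <<'E'
from kn import *
from fit import Rg
import sys
Rj=Ro.from_euler('z',p[2]).as_matrix(); RG=Rj@Rg; OG=model(p,[(0,0,0)],1)[0]
def tgt(z,al,x=0,y=0):
    c,s=np.cos(al),np.sin(al)
    return OG+RG@np.array([x,y,z]),RG@np.array([[c,s,0],[s,-c,0],[0,0,-1]]).T
def where():
    s=status.sense(); R=RG.T@Ro.from_euler('xyz',s['tcp_rot']).as_matrix()
    print('guard pos',(RG.T@(s['eef_pos']-OG)).round(1),'alpha',np.arctan2(R[1,0],R[0,0]).round(3),'axis',R[:,2].round(3),'Fg',(RG.T@s['contact_force']).round(1),'T',(RG.T@s['wrist_torque']).round(2),'q',s['qpos'].round(2))
if __name__=="__main__":
    z,al=map(float,sys.argv[1:3]); go(*tgt(z,al)); where()
E
python3 g.py 140 -0.44; python3 - <<'E'
from mv import *
im=viewer.grab_frame("side"); crop("side",im,200,130,110,100,7,"pics/s18.png")
E
```

```text
t 11.97 pos [581.2  -9.2 228.4] F [ 1.2 -0.6  0.4] open 0.602
shift m [-0.0708 -0.1698  0.0609] rot [0.113 0.513 0.43 ]
guard pos [  91.7 -169.9  157.2] alpha 0.001 axis [-0.498  0.002 -0.867] Fg [ 1.1 -0.8 -0.2] T [-0.03 -0.02 -0.01] q [-0.02  0.29  1.73  0.    1.12 -0.18]
```

View pics/s18.png

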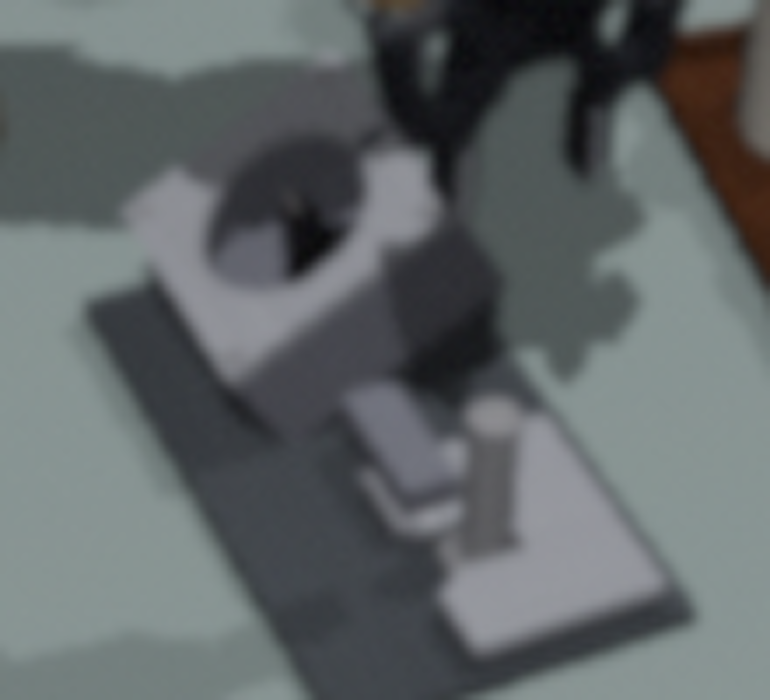

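The barrel stands free at the slot's end (top (495,410), foot (490,545)). Moving to the pre-approach on the knob axis.

Call:
send_rows(plan=[[[-0.07,-0.17,0.05],[0.113,0.513,0.43],-0.15],[[-0.07,-0.17,0.05],[0.113,0.513,0.43],-0.15],[[-0.07,-0.17,0.05],[0.113,0.513,0.43],-0.15],[[-0.07,-0.17,0.05],[0.113,0.513,0.43],-0.15],[[-0.07,-0.17,0.05],[0.113,0.513,0.43],-0.15]])

```text
clock: 12.43
eef_pos: [494.6, 137.2, 187.5]
tcp_rot: [-2.978, -0.394, -0.227]
contact_force: [0.4, -2.1, -0.8]
opening: 0.422
```

```bash
python3 g.py 135 -0.44
```

```text
t 12.43 pos [494.6 137.2 187.5] F [ 0.4 -2.1 -0.8] open 0.422
shift m [-0.018  -0.0059  0.0199] rot [0.029 0.095 0.088]
guard pos [ 16.7 -11.9 153.2] alpha -0.353 axis [-0.099  0.01  -0.995] Fg [-0.3 -2.2 -0.8] T [-0.04  0.2  -0.02] q [ 0.3   0.05  2.21 -0.11  0.46  0.59]
```

Call:
send_rows(plan=[[[-0.018,-0.006,0.018],[0.029,0.095,0.088],-0.15],[[-0.018,-0.006,0.018],[0.029,0.095,0.088],-0.15],[[-0.018,-0.006,0.018],[0.029,0.095,0.088],-0.15],[[-0.018,-0.006,0.018],[0.029,0.095,0.088],-0.15],[[-0.018,-0.006,0.018],[0.029,0.095,0.088],-0.15]])

```text
clock: 12.85
eef_pos: [486.7, 148.3, 165.1]
tcp_rot: [-2.901, -0.469, -0.341]
contact_force: [0.6, 0.0, -0.6]
opening: 0.427
```

```bash
python3 g.py 90 -0.44; python3 - <<'E'
from g import *
s=status.sense(); R=Ro.from_euler('xyz',s['tcp_rot']).as_matrix(); e=s['eef_pos']
pts=[e+R@np.array([a,0,z]) for a in(-18,18) for z in(14,)]+list(model(p,[(0,0,56)],1))
for n,b in(('side',(205,110,70,75)),('top',(185,145,70,75))):
    im=viewer.grab_frame(n); crop(n,im,*b,8,f"pics/{n}19.png",proj(n,pts))
E
```

```text
t 12.85 pos [486.7 148.3 165.1] F [ 0.6  0.  -0.6] open 0.427
shift m [-0.0001  0.0004  0.0469] rot [0.    0.    0.001]
guard pos [  0.2   0.3 136.9] alpha -0.439 axis [-0. -0. -1.] Fg [ 0.2 -0.1 -0.8] T [0.06 0.21 0.01] q [ 0.36  0.07  2.31 -0.4   0.27  1.  ]
```

View pics/side19.png

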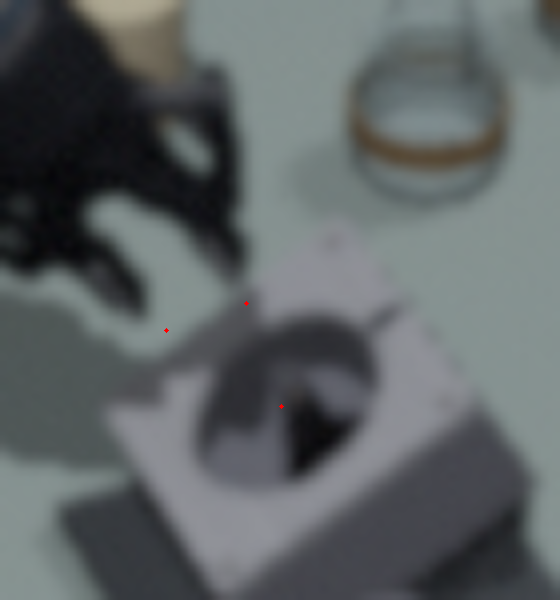

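View pics/top19.png

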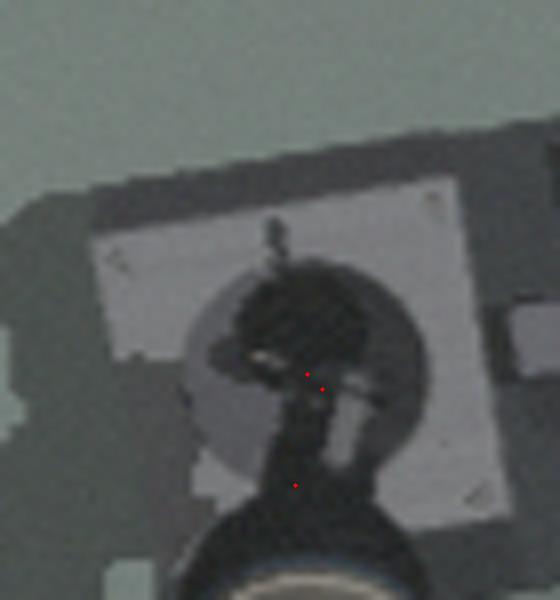

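Side view: fingers above and in front of the guard at (130,300) and (235,270). Round opening at (287,402), close to the predicted (281,406). The top view agrees (306,375). Entering along the axis.

Call:
send_rows(plan=[[[0,0,0.015],[0,0,0],-0.15],[[0,0,0.03],[0,0,0],-0.15],[[0,0,0.045],[0,0,0],-0.15],[[0,0,0.06],[0,0,0],-0.15],[[0,0,0.06],[0,0,0],-0.15]])

```text
clock: 13.37
eef_pos: [518.7, 152.4, 112.7]
tcp_rot: [-2.901, -0.47, -0.343]
contact_force: [-0.7, -0.2, -0.0]
opening: 0.428
```

```bash
python3 g.py 38 -0.44; python3 - <<'E'
from g import *
for n,b in(('side',(205,110,70,75)),('top',(185,145,70,75))):
    im=viewer.grab_frame(n); crop(n,im,*b,8,f"pics/{n}20.png")
E
```

```text
t 13.37 pos [518.7 152.4 112.7] F [-0.7 -0.2 -0. ] open 0.428
shift m [-0.002   0.0003  0.0374] rot [ 0.001 -0.    -0.   ]
guard pos [ 2.  -0.6 75.4] alpha -0.44 axis [-0.    -0.001 -1.   ] Fg [-0.6 -0.1  0.3] T [-0.02  0.25 -0.07] q [ 0.34  0.23  2.29 -0.74  0.14  1.34]
```

View pics/side20.png

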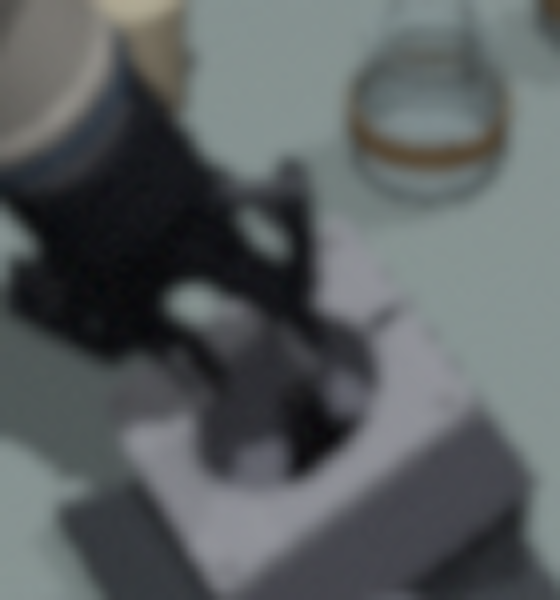

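View pics/top20.png

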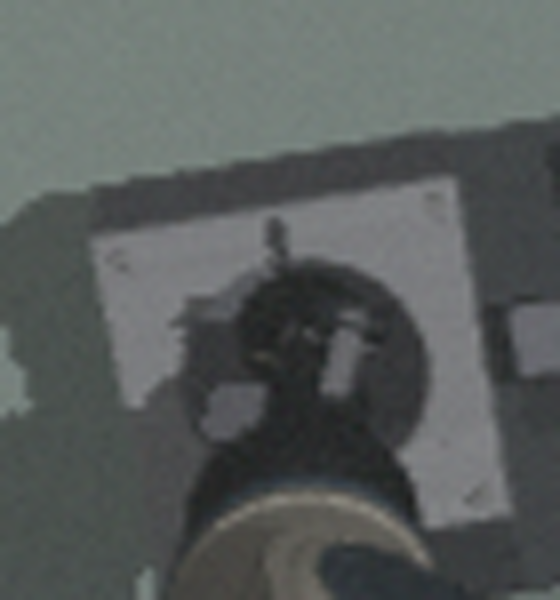

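Side view: both fingers are going through the opening without touching ((200,370), (330,330)); knob bar between them at (315,410). Wrist joint 4 is nearing its -1.3 limit, so I'll hold the tool 4° more upright.

```bash
cat > g2.py <<'E'
from g import *
def tgt2(z,al,tilt=.07,x=0,y=0):
    P,R=tgt(z,al); T=Ro.from_euler('y',tilt).as_matrix()
    R2=RG@T@RG.T@R
    G=OG+RG@np.array([x,y,z-3]); return G-3*R2[:,2],R2
if __name__=="__main__":
    a=list(map(float,sys.argv[1:])); go(*tgt2(*a)); where()
E
python3 g2.py 38 -0.44; python3 g2.py 60 -0.44
```

```text
t 13.47 pos [517.9 152.3 114. ] F [-0.  -0.4 -0. ] open 0.423
shift m [-0.0018  0.0002  0.0389] rot [-0.029 -0.064 -0.   ]
guard pos [ 1.9 -0.5 76.9] alpha -0.44 axis [ 0.    -0.001 -1.   ] Fg [-0.1 -0.3  0. ] T [ 0.01  0.27 -0.01] q [ 0.34  0.23  2.29 -0.73  0.14  1.33]
t 13.47 pos [517.9 152.3 114. ] F [-0.  -0.4 -0. ] open 0.423
shift m [-0.0018  0.0002  0.0169] rot [-0.029 -0.064 -0.   ]
guard pos [ 1.9 -0.5 76.9] alpha -0.44 axis [ 0.    -0.001 -1.   ] Fg [-0.1 -0.3  0. ] T [ 0.01  0.27 -0.01] q [ 0.34  0.23  2.29 -0.73  0.14  1.33]
```

Call:
send_rows(plan=[[[-0.001,0,0.0],[-0.029,-0.064,0],-0.15],[[-0.001,0,0.01],[-0.029,-0.064,0],-0.15],[[-0.001,0,0.02],[-0.029,-0.064,0],-0.15],[[-0.001,0,0.03],[-0.029,-0.064,0],-0.15],[[-0.001,0,0.037],[-0.029,-0.064,0],-0.15]])

```text
clock: 13.88
eef_pos: [536.2, 155.6, 82.4]
tcp_rot: [-2.935, -0.409, -0.329]
contact_force: [-0.9, -0.5, 0.5]
opening: 0.421
```

```bash
python3 g2.py 38 -0.44; python3 - <<'E'
from g import *
for n,b in(('side',(205,110,70,75)),('top',(185,145,70,75))):
    im=viewer.grab_frame(n); crop(n,im,*b,8,f"pics/{n}21.png")
E
```

```text
t 13.88 pos [536.2 155.6  82.4] F [-0.9 -0.5  0.5] open 0.421
shift m [-0.0018  0.0007  0.0024] rot [-0.001 -0.001 -0.001]
guard pos [ 2.3 -0.2 40.3] alpha -0.442 axis [-0.068  0.    -0.998] Fg [-0.6 -0.4  0.9] T [ 0.03  0.17 -0.02] q [ 0.33  0.32  2.22 -0.47  0.16  1.06]
```

View pics/side21.png

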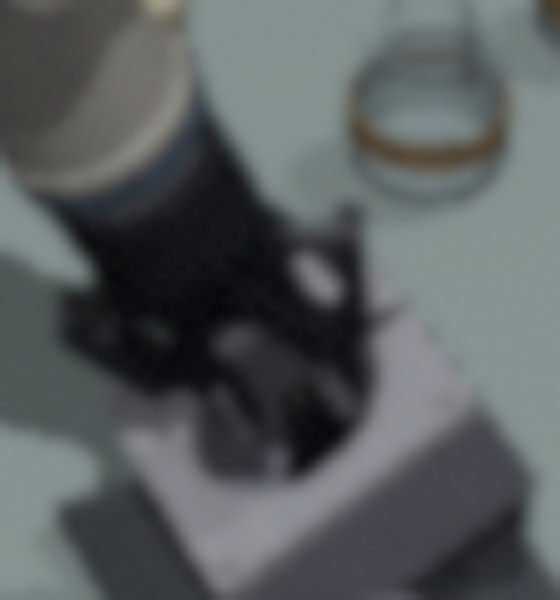

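The fingers are inside the opening either side of the bar, with no contact force. Closing gently.

Call:
send_rows(plan=[[[-0.001,0,0.001],[0,0,0],-0.3],[[-0.001,0,0.001],[0,0,0],-0.4],[[-0.001,0,0.001],[0,0,0],-0.5],[[-0.001,0,0.001],[0,0,0],-0.55],[[-0.001,0,0.001],[0,0,0],-0.6]], squeeze=25)

```text
clock: 14.4
eef_pos: [535.3, 155.8, 81.0]
tcp_rot: [-2.936, -0.408, -0.328]
contact_force: [-0.6, 0.2, 0.4]
opening: 0.205
```

```bash
python3 g2.py 38 -0.44
```

```text
t 14.4 pos [535.3 155.8  81. ] F [-0.6  0.2  0.4] open 0.205
shift m [-0.0003  0.0004  0.0015] rot [-0.    -0.001 -0.001]
guard pos [ 0.7  0.2 39.5] alpha -0.442 axis [-0.069 -0.    -0.998] Fg [-0.3  0.3  0.6] T [0.01 0.2  0.  ] q [ 0.33  0.32  2.23 -0.48  0.16  1.07]
```

Call:
send_rows(plan=[[[0,0,0],[0,0,0],-0.7],[[0,0,0],[0,0,0],-0.8],[[0,0,0],[0,0,0],-1],[[0,0,0],[0,0,0],-1],[[0,0,0],[0,0,0],-1]])

```text
clock: 14.82
eef_pos: [535.1, 155.8, 81.0]
tcp_rot: [-2.936, -0.408, -0.328]
contact_force: [-3.9, 0.5, 4.3]
opening: 0.154
```

```bash
python3 g2.py 38 -0.44;python3 g2.py 40 -0.8; python3 g2.py 40 -1.2;python3 g2.py 40 -1.57
```

```text
t 14.82 pos [535.1 155.8  81. ] F [-3.9  0.5  4.3] open 0.154
shift m [-0.0002  0.0004  0.0016] rot [-0.    -0.001 -0.001]
guard pos [ 0.7  0.2 39.6] alpha -0.442 axis [-0.069 -0.    -0.998] Fg [-1.1  1.1  5.6] T [ 0.25  0.45 -0.02] q [ 0.33  0.32  2.23 -0.48  0.16  1.07]
t 14.82 pos [535.1 155.8  81. ] F [-3.9  0.5  4.3] open 0.154
shift m [-0.0003  0.0004 -0.0004] rot [-0.    -0.001  0.359]
guard pos [ 0.7  0.2 39.6] alpha -0.442 axis [-0.069 -0.    -0.998] Fg [-1.1  1.1  5.6] T [ 0.25  0.45 -0.02] q [ 0.33  0.32  2.23 -0.48  0.16  1.07]
t 14.82 pos [535.1 155.8  81. ] F [-3.9  0.5  4.3] open 0.154
shift m [-0.0003  0.0004 -0.0004] rot [-0.001 -0.001  0.759]
guard pos [ 0.7  0.2 39.6] alpha -0.442 axis [-0.069 -0.    -0.998] Fg [-1.1  1.1  5.6] T [ 0.25  0.45 -0.02] q [ 0.33  0.32  2.23 -0.48  0.16  1.07]
t 14.82 pos [535.1 155.8  81. ] F [-3.9  0.5  4.3] open 0.154
shift m [-0.0003  0.0004 -0.0004] rot [-1.000e-03 -0.000e+00  1.129e+00]
guard pos [ 0.7  0.2 39.6] alpha -0.442 axis [-0.069 -0.    -0.998] Fg [-1.1  1.1  5.6] T [ 0.25  0.45 -0.02] q [ 0.33  0.32  2.23 -0.48  0.16  1.07]
```

The bar is gripped (opening 0.154 ≈ 13 mm). Turning clockwise.

Call:
send_rows(plan=[[[0,0,0],[0,0,0.05],-1],[[0,0,0],[0,0,0.12],-1],[[0,0,0],[0,0,0.2],-1],[[0,0,0],[0,0,0.28],-1],[[0,0,0],[0,0,0.36],-1]], squeeze=40)

```text
clock: 15.23
eef_pos: [535.9, 155.7, 81.5]
tcp_rot: [-2.803, -0.31, -0.703]
contact_force: [1.2, -3.6, 4.8]
opening: 0.145
```

```bash
python3 g2.py 40 -1.2
```

```text
t 15.23 pos [535.9 155.7  81.5] F [ 1.2 -3.6  4.8] open 0.145
shift m [-0.0009  0.0009 -0.0002] rot [-0.001 -0.001  0.395]
guard pos [ 1.5 -0.  39.7] alpha -0.806 axis [-0.068 -0.    -0.998] Fg [ 3.  -3.8  3.9] T [-0.71 -0.14  0.14] q [ 0.33  0.32  2.22 -0.48  0.16  1.44]
```

Call:
send_rows(plan=[[[0,0,0],[0,0,0.08],-1],[[0,0,0],[0,0,0.16],-1],[[0,0,0],[0,0,0.24],-1],[[0,0,0],[0,0,0.32],-1],[[0,0,0],[0,0,0.4],-1]])

```text
clock: 15.65
eef_pos: [536.6, 155.0, 81.9]
tcp_rot: [-2.712, -0.158, -1.088]
contact_force: [3.9, -9.5, 3.6]
opening: 0.144
```

```bash
python3 g2.py 40 -1.57; python3 - <<'E'
from g import *
for n,b in(('side',(205,120,95,75)),):
    im=viewer.grab_frame(n); crop(n,im,*b,8,f"pics/{n}22.png")
E
```

```text
t 15.65 pos [536.6 155.   81.9] F [ 3.9 -9.5  3.6] open 0.144
shift m [-0.0014  0.0017 -0.0002] rot [-0.002 -0.002  0.361]
guard pos [ 2.3 -0.7 39.7] alpha -1.209 axis [-0.068 -0.001 -0.998] Fg [  3.8 -10.    1.9] T [-1.33 -0.46  0.17] q [ 0.33  0.32  2.22 -0.48  0.16  1.84]
```

View pics/side22.png

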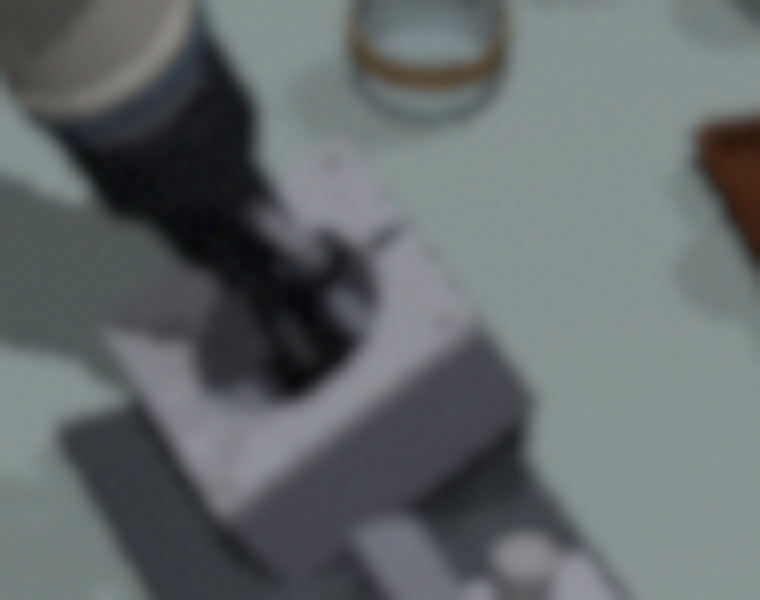

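Call:
send_rows(plan=[[[0.001,0,0],[0,0,0.08],-1],[[0.001,0,0],[0,0,0.16],-1],[[0.001,0,0],[0,0,0.24],-1],[[0.001,0,0],[0,0,0.32],-1],[[0.001,0,0],[0,0,0.36],-1]])

```text
clock: 16.12
eef_pos: [537.4, 153.7, 82.3]
tcp_rot: [-2.685, 0.002, -1.424]
contact_force: [-1.0, -5.3, 5.3]
opening: 0.148
```

```bash
python3 g2.py 40 -1.57; python3 - <<'E'
from g import *
for n,b in(('side',(205,120,95,75)),('top',(185,145,95,75))):
    im=viewer.grab_frame(n); crop(n,im,*b,8,f"pics/{n}23.png")
E
```

```text
t 16.12 pos [537.4 153.7  82.3] F [-1.  -5.3  5.3] open 0.148
shift m [-0.0022  0.0028 -0.    ] rot [-0.003 -0.002 -0.009]
guard pos [ 2.9 -2.2 39.8] alpha -1.579 axis [-0.067 -0.002 -0.998] Fg [ 1.1 -5.1  5.5] T [-0.62 -0.07  0.13] q [ 0.32  0.32  2.22 -0.48  0.16  2.2 ]
```

View pics/side23.png

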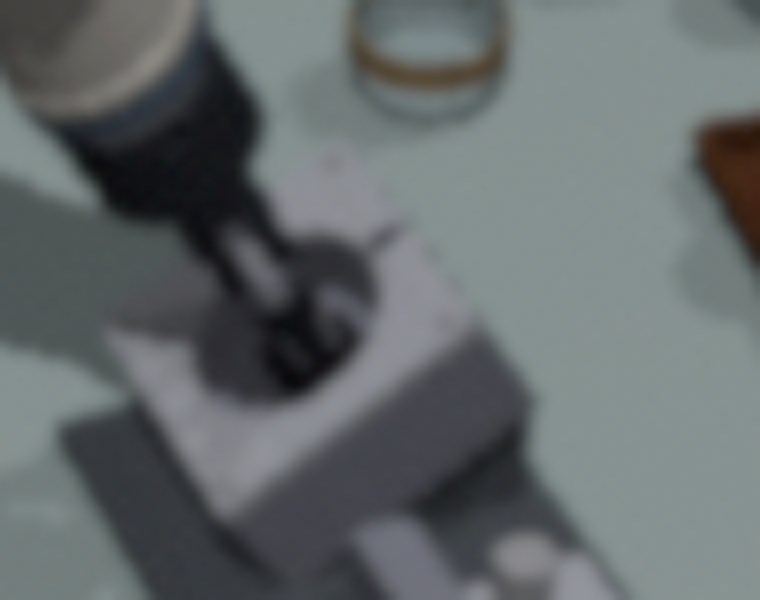

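View pics/top23.png

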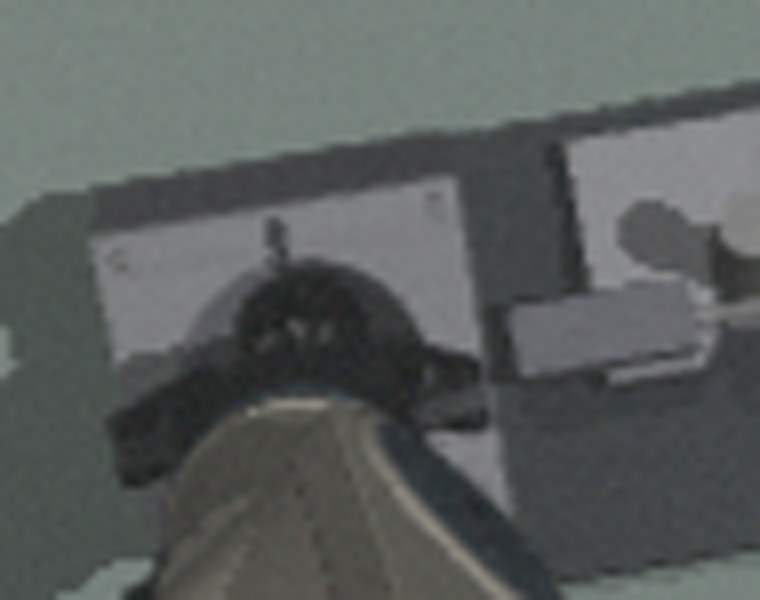

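Top view: the latch pin now reaches out of its housing ((730,310)) to behind the barrel. Releasing the knob.

Call:
send_rows(plan=[[[0,0,0],[0,0,0],-0.5],[[0,0,0],[0,0,0],-0.3],[[0,0,0],[0,0,0],-0.2],[[0,0,0],[0,0,0],-0.2],[[0,0,0],[0,0,0],-0.2]])

```text
clock: 16.63
eef_pos: [537.4, 153.7, 82.3]
tcp_rot: [-2.685, 0.001, -1.422]
contact_force: [0.6, 0.1, -0.0]
opening: 0.399
```

```bash
python3 g2.py 140 -1.57 .07 2.5 -2
```

```text
t 16.63 pos [537.4 153.7  82.3] F [ 0.6  0.1 -0. ] open 0.399
shift m [ 0.0001  0.007  -0.1   ] rot [-0.003 -0.002 -0.007]
guard pos [ 2.9 -2.2 39.7] alpha -1.577 axis [-0.067 -0.002 -0.998] Fg [ 0.5  0.  -0.3] T [ 0.03  0.26 -0.01] q [ 0.32  0.32  2.22 -0.48  0.16  2.2 ]
```

Call:
send_rows(plan=[[[0,0.001,-0.015],[0,0,0],-0.2],[[0,0.003,-0.04],[0,0,0],-0.2],[[0,0.005,-0.07],[0,0,0],-0.2],[[0,0.007,-0.1],[0,0,0],-0.2],[[0,0.009,-0.13],[0,0,0],-0.2]])

```text
clock: 17.05
eef_pos: [471.7, 143.9, 195.7]
tcp_rot: [-2.686, 0.001, -1.422]
contact_force: [-0.0, 0.2, 0.1]
opening: 0.4
```

```bash
python3 g2.py 240 -1.57 .07 0 0
```

```text
t 17.05 pos [471.7 143.9 195.7] F [-0.   0.2  0.1] open 0.4
shift m [-0.0016  0.0066 -0.0685] rot [-0.002 -0.001 -0.007]
guard pos [  2.1  -1.7 171.2] alpha -1.576 axis [-0.068 -0.001 -0.998] Fg [0.1 0.2 0. ] T [-0.05  0.18  0.04] q [ 0.35 -0.    2.26 -0.21  0.45  1.94]
```

Clear of the guard; backing further away to see all of it.

Call:
send_rows(plan=[[[0,0.02,-0.03],[0,0,0],-0.2],[[0,0.05,-0.06],[0,0,0],-0.2],[[0,0.08,-0.07],[0,0,0],-0.2],[[0,0.1,-0.07],[0,0,0],-0.2],[[0,0.12,-0.07],[0,0,0],-0.2]])

```text
clock: 17.47
eef_pos: [333.6, 123.1, 206.2]
tcp_rot: [-2.684, 0.002, -1.421]
contact_force: [0.8, 0.4, 0.2]
opening: 0.401
```

```bash
python3 - <<'E'
from g import *
print(status.sense()['eef_pos'],status.sense()['contact_force'])
for n,b in(('side',(205,130,95,75)),('top',(195,150,110,75))):
    im=viewer.grab_frame(n); np.save(f'{n}_end.npy',im); crop(n,im,*b,7,f"pics/{n}24.png")
draw('top',np.load('top_end.npy'),203,170,40,40,6,(None,1.4,1.2),'pics/k7.png')
draw('side',np.load('side_end.npy'),222,142,40,40,6,(None,1.4,1.2),'pics/k8.png')
E
```

```text
[333.60085164 123.09418715 206.18907314] [0.81635059 0.40336167 0.24554159]
```

View pics/side24.png

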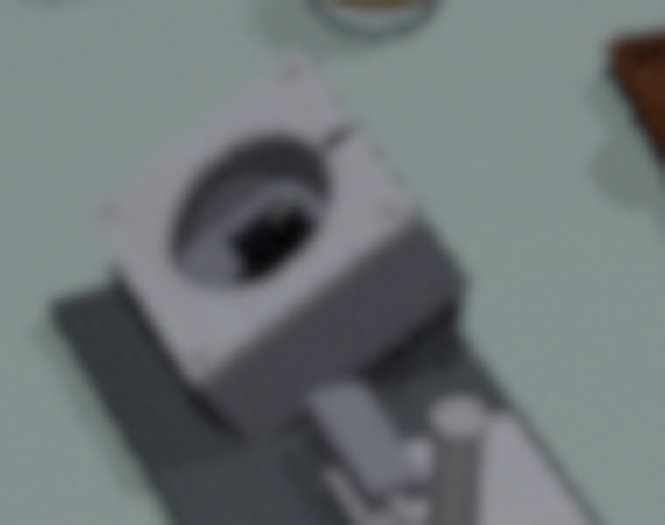

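View pics/top24.png

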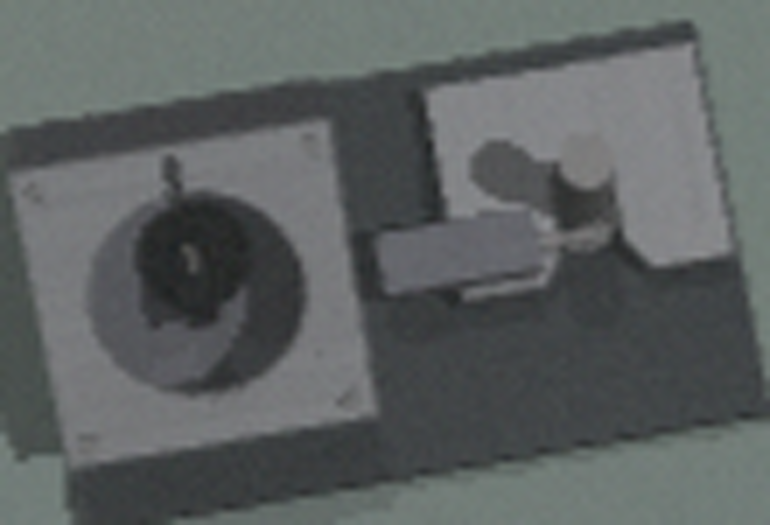

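View pics/k7.png

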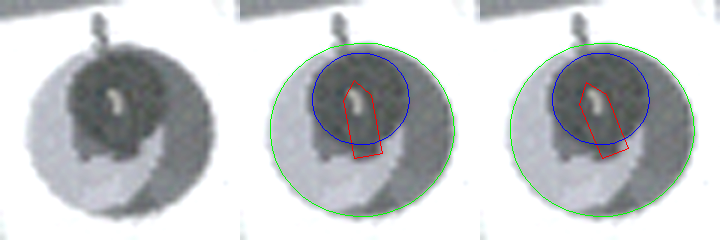

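View pics/k8.png

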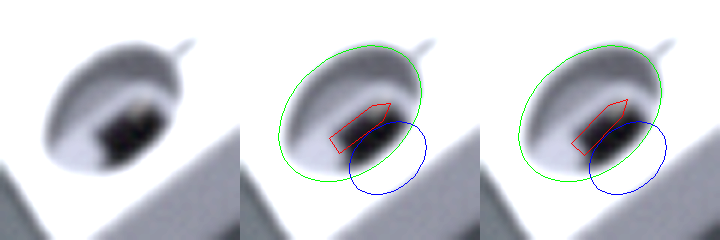

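```bash
python3 - <<'E'
from g import *
from scipy.optimize import least_squares
def tick(im):
    g=im[182:196,212:232].astype(float).max(2); 
    print(g.astype(int)[2:12,2:18]); return g
for f in('top.npy','top_end.npy'):
    tick(np.load(f))
for r in(0,8,14,20):
  for a in(0,1.1): print(r,a,proj('top',model(p,[(r*np.cos(a),r*np.sin(a),42)],1))[0]-[214,184])
E
```

```text
[[64 48 41 43 39 42 41 42 43 45 38 38 40 39 43 41]
 [60 47 41 38 38 39 41 42 41 40 42 38 38 43 45 43]
 [65 42 42 43 41 38 39 39 43 38 42 39 42 37 42 41]
 [52 44 41 44 40 44 42 39 44 41 44 40 39 38 39 47]
 [55 46 40 40 38 44 39 42 42 41 42 39 40 42 39 45]
 [55 43 64 98 82 64 46 41 44 45 38 44 41 44 41 43]
 [54 45 44 55 58 79 64 44 46 40 45 39 46 42 41 46]
 [56 55 48 42 47 48 41 47 44 40 41 44 39 45 44 67]
 [66 56 57 52 44 39 41 40 40 43 43 43 36 43 45 79]
 [88 84 87 82 59 44 39 42 36 42 43 44 44 41 43 81]]
[[69 49 39 42 43 41 43 44 40 45 45 43 41 40 43 38]
 [67 47 44 39 43 38 43 78 67 47 39 48 43 46 41 38]
 [62 50 39 44 44 43 42 61 79 57 39 45 45 43 46 45]
 [65 49 47 45 42 40 48 48 80 61 43 41 40 46 42 45]
 [67 47 41 42 44 44 43 47 79 58 47 42 46 40 41 41]
 [89 56 44 40 42 40 42 42 48 48 45 40 46 41 38 43]
 [90 62 44 40 42 43 41 45 45 46 48 40 44 41 45 53]
 [89 65 50 45 38 35 46 46 44 48 44 40 46 43 44 76]
 [93 67 55 48 41 38 41 47 45 47 43 41 45 44 69 89]
 [90 66 57 59 53 46 42 45 45 45 44 45 57 82 88 89]]
0 0 [8.82926638 5.71156755]
0 1.1 [8.82926638 5.71156755]
8 0 [8.35181505 3.14381882]
8 1.1 [6.18773179 4.96147407]
14 0 [7.99243354 1.21105344]
14 1.1 [4.20266082 4.39779082]
20 0 [ 7.63193802 -0.72770317]
20 1.1 [2.21422033 3.83315076]
```

```bash
python3 - <<'E'
from g import *
crop('side',np.load('side_end.npy'),240,175,60,55,12,'pics/s25.png',proj('side',model(p,[(0,-85,12),(0,-85,102)],0)))
im=np.load('side_end.npy'); cv2.imwrite('pics/full_s.png',im[:,:,::-1]); cv2.imwrite('pics/full_t.png',np.load('top_end.npy')[:,:,::-1])
E
```

```text
(no output)
```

View pics/s25.png

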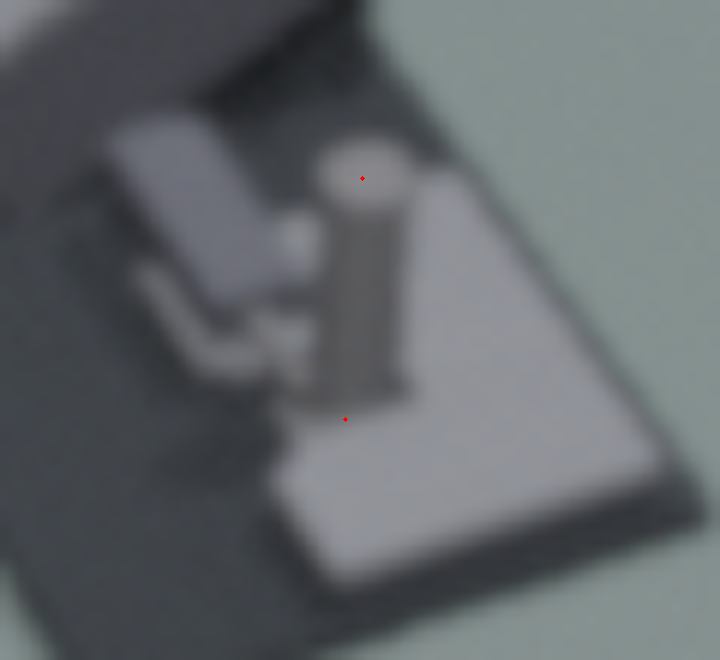

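View pics/full_s.png

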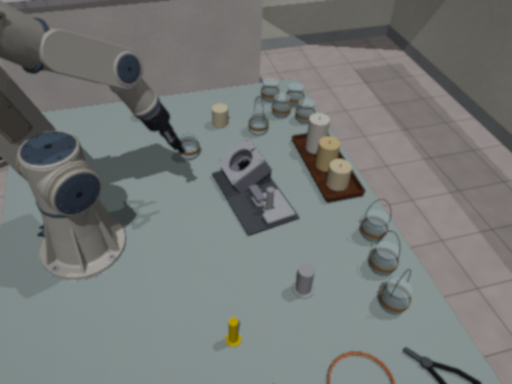

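```bash
python3 - <<'E'
from fit import *
im=np.load('top_end.npy'); 
c=cv2.resize(im[160:200,262:302,::-1],None,fx=15,fy=15,interpolation=cv2.INTER_CUBIC)
c=cv2.convertScaleAbs(c,alpha=1.8)
p0=np.load('jig.npy')
s=least_squares(lambda p:res(p,('top',)),p0,loss='soft_l1'); p=s.x
def P(Q): return ((proj('top',model(p,Q,0))+.5-[262,160])*15).astype(np.int32).reshape(-1,1,2)
t=np.linspace(0,2*np.pi,60)
cv2.polylines(c,[P(np.c_[12*np.cos(t),-85+12*np.sin(t),0*t+102])],True,(0,0,255),1)
cv2.polylines(c,[P(np.c_[-4+12*np.cos(t),-85+12*np.sin(t),0*t+102])],True,(255,0,0),1)
cv2.polylines(c,[P([(-36,-145,29),(60,-145,29),(60,-25,29)])],False,(0,255,0),1)
cv2.polylines(c,[P([(-15,-71,29),(12,-71,29),(12,-99,29),(-15,-99,29)])],False,(0,255,0),1)
cv2.imwrite('pics/t26.png',c)
E
```

```text
(no output)
```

View pics/t26.png

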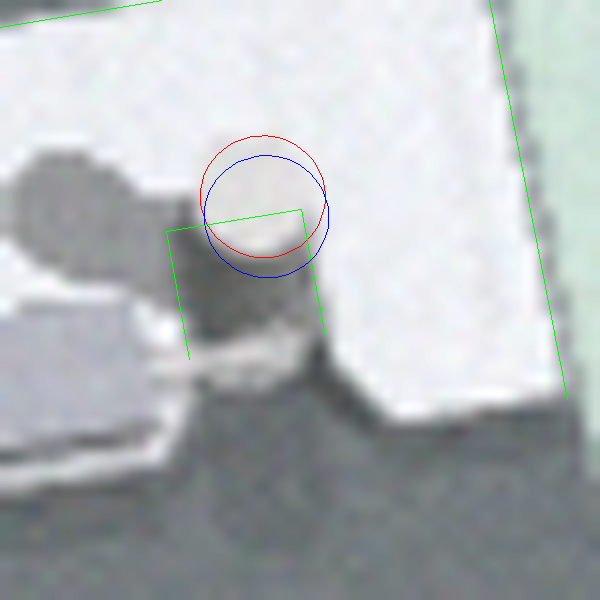

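The slim barrel stands upright with its disc edge within about 1 mm of the home outline, and the pin lies behind it at (165–300,355). The knob's edge slopes match 1.40, and the gripper is well clear with zero force. Handing in.

```bash
python3 -c "
from rig import job,status
print(status.sense()['clock'],status.sense()['contact_force'],job.sign_off())"
```

```text
the job is handed in; nothing more can be done
17.5667 [0.70906996 0.32982689 0.73682703] None
```

I slid the grey slim barrel, flange under the plate, to the end of the slot. Then I turned the knob clockwise to face the index tooth, which pushed the latch pin across behind the barrel. I let go and backed off, and handed in at 17.6 s of the 61 s allowed.

**Barrel:** it leaned about 2° in the grip, so I let it stand free on the apron and gripped it again before sliding it in. When I nudged it at the end it tilted forward against the stop, then stood straight again. In the last pictures it is upright, with its top within about 1 mm of the home position.

**Knob:** the gripper's angle at release puts it at about 1.40 rad. The bar's edges in the side view agree. The small pale mark on its tip, only a few pixels in the top view, suggests roughly 1.33–1.37, so a few hundredths of a radian remain unsure.

**Camera disagreement:** the two cameras placed the jig 2–3 mm apart, which is a little more than their stated accuracy. I used a fit to both for the moves, and the top camera alone for the last barrel check.

**Other objects:** the yellow look-alike, wide barrel, jars and candle are where they were in the last pictures. The wrist force was under 1 N when I handed in.

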